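# Turn a timer module over with a spring clip as third hand

### The job

The timer module lies face down on its narrow rest: turn it over. Stand it on end in the spring clip, pushed down onto the clip's stop without forcing it, and let go; then take it from the other side and lay it back centred along the rest, with its dial and screw terminals facing up. Do not drop it, and leave the other things where they are.

Things in the scene. Friction and masses are not known exactly. Their poses are not given: they have to be found in the camera images.
- module: The timer module: loose grey plastic block, 36 mm wide (its x), 90 mm long (y), 22 mm thick (z), about 0.12 kg. Front (+z): a raised ridge with three screw terminals across each end, a dial on a black panel 4 mm lower between them. Back (-z): flat. Origin: centre of the back face. At the start it lies front down along the rest, its z axis pointing down.
- module_mid (a point): Centre of the module's block, 11 mm from front and back, 45 mm from each end, 18 mm from each long side; axes as the module's. Grip it by the long sides, 36 mm apart; held with the gripper leaning about 45 degrees along the module's length it can be swung from flat to upright.
- rest_top (a point): Centre of the rest's top, 70 mm above the worktop, z up. The rest is fixed: a rubber-topped rail 24 mm wide (x) and 66 mm long (y) on a dark foot plate 64 x 100 x 6 mm. The module lies along y and overhangs 6 mm at each long side and 12 mm at each end, so fingers can pass beside the rail.
- clip_floor (a point): Centre of the flat rigid stop at the bottom of the spring clip, 45 mm above the worktop, z up; the stop is 32 mm in x, 22 mm in y. The module goes in from above, its length vertical, thickness along y, 36 mm width along x (its long sides stick out past the leaves); either end may go down. On the stop, its centre is 45 mm above this point.
- clip: Fixed spring clip; origin under its foot plate (76 x 90 x 8 mm), axes as clip_floor's. Two sprung steel leaves 26 mm wide in x stand at +y and -y; round rubber pads 18 mm apart, 13 mm above the stop; flared lips lead in from a 36 mm opening 32 mm above the stop. Spreading them takes 6 to 16 N of push, then 3 to 6 N to slide to the stop. They hold the module upright; it lifts straight out.
- flux_tin: Bystander: round tin, 34 mm across, 22 mm high; origin at the centre of its underside.
- usb_stick: Bystander: USB stick lying flat, 18 x 50 x 8 mm; origin at the centre of its underside.
- side_cutter: Bystander: small side cutter lying flat, 37 x 125 x 10 mm; origin at the centre of its underside.
- tape_roll: Bystander: roll of amber tape lying flat, 66 mm across, 13 mm high; origin at the centre of its underside.
- box_kraft: Bystander: brown carton, 70 x 118 x 42 mm, left of the work; origin at the centre of its underside.

How it is judged:
By the outcome, as a careful person would: the job done as asked, in the order asked, and still so for the second after the job is handed in, with the robot touching nothing.
It also fails if it takes over 64 s, if anything falls off the work surface, if the arm or the gripper's body presses on something with over 40 N, if the wrist force passes 120 N, or if a joint passes its speed limit or range.

### The arm

A 6-joint arm with a two-finger parallel gripper is mounted at the origin on a cart in front of the work surface, level with it; the furniture and walls round the work are solid. World frame = base frame: x ahead of the robot, y to its left, z up, the work surface at z = 0. Lengths are in mm, angles in degrees, forces in N, time in s.
With the tool pointing down it reaches from about 350 to 775 mm from the base axis. Payload 7.3 kg.
Tool frame: the origin (TCP) lies on the centre line of the jaws, within the pads' length; the fingertips stand 25 mm ahead of it and the grasp point (between the pads) lies 6 mm ahead of it (arm.tips_ahead is the distance from the TCP to the fingertips, in mm); z points along the fingers, y is the direction in which the jaws open and shut (so a half turn about z gives the same grasp; the last joint's range is limited). The gripper opens to 92 mm and grips with 3 to 60 N. Pads are 19 mm wide; open, the fingers measure 130 mm over their backs; the gripper's body (75 mm by 190 mm) begins 47 mm behind the grasp point.
Start: joints at [55.119, 19.595, 87.324, -0, 73.075, -8.365], TCP at [234.377, 469.798, 251.741] pointing down, gripper open.
Joint ranges: [-145.02, 145.02], [-44.19, 115.74], [2.07, 154.8], [-57.11, 237.11], [16.16, 152.29], [-177.93, 177.93]. Speed limits (degrees/s): [147.25, 147.25, 180, 180, 180, 180].

### API

Orientations are given as a 3x3 rotation matrix whose columns are the frame's x, y, z axes.
In Python, from station import arm, viewer gives the robot as it stands.
- The arm moves only by the tool carry_out, never from a script. Its argument "targets" is one flat list of numbers, 7 for each row, row after row: the shift along the tool's x, y, z in cm, then the turn, a rotation vector about the tool's x, y, z in degrees, then the closure in counts, from 0 (fully open) to 255 (shut). A call has 1 to 20 rows; each row shifts and turns the commanded pose from where the row before left it, along the tool's axes as they then stand; what a row does not reach is not made up. A row lasts 1/12 s, in which the tool goes at most 41.7 mm and 7.16 degrees, less where a joint would pass 70% of its speed; a pose out of reach is approached as far as the arm can. A call is refused whole if a number of a shift passes 4.17 or a number of a turn 7.16, either way. A call with a gripper value outside its range is refused whole. The fingers move at their own pace and stop on an object; "squeeze" is the grip in N (left out, the last holds). Time passes only in rows, so rows that do not move let the fingers close. It gives the time, the measured TCP pose, the force and the opening at its end, in the units of the state.
- arm.state(): the state, without advancing time (a new reading comes with each control period).
- viewer.grab_frame(name): name is "scene" or "top" or "wrist"; returns the picture (384x512x3 uint8, red, green, blue); there is no depth.
- viewer.get_calibration(name): a dict with "mtx" (3x3 intrinsics, pixels), "k1" (the pictures are not rectified: a ray, as slopes to the right and down, at radius r is drawn at 1 + k1 r^2 times it, then the intrinsics apply), "R" (3x3) and "t" (3): a world point X has camera coordinates R X + t. Camera axes: x right, y down, z forward; pixel columns grow to the right and rows downward; lengths in mm; the calibration is good to about 2 mm. A picture is of the moment at which its call begins: read the wrist's pose just before it. get_calibration takes no time and is no camera call; for the wrist camera it gives the pose at the moment of the call.
- arm.sign_off(): hands the job in, once; it reports no verdict.
The state is a dict: "time": time; "joint_positions": joint angles; "joint_velocities": joint speeds; "joint_efforts": joint torques, N m; "eef_pos": TCP position; "tool_rot": TCP orientation; "wrist_force": force on the tool from outside, world axes, zero at the start; "ft_torque": the same for the moment, N m; "gripper_width": opening from 0.0 (shut) to 1.0 (fully open).
Only numpy, scipy, OpenCV 4.12 (cv2) and the standard library are available. Lean on these libraries where they do the work, as an engineer would, in place of code of your own. Each camera call takes 0.05 s, during which the arm holds its last target.

## Working session

There is one attempt and no reset: what is moved stays moved. The work goes in short steps, Python scripts to look and compute and a tool call to move; the robot and the scene stay as the last step left them, time stands still between calls to the robot, and variables do not carry over. Pictures are saved under pics/ and viewed, and the job is handed in when it is done.

Besides the shell and the picture viewer there is one more tool, called after ">>>" in YAML: its name, and indented under it one key for each argument. carry_out: Moves the arm, as the interface text tells. Its arguments: {"type":"object","properties":{"targets":{"type":"array","items":{"type":"number"}},"squeeze":{"type":"number"}},"required":["targets"]}

```bash
ls; mkdir -p pics
python3 - <<'E'
from station import arm, viewer
import cv2
s=arm.state()
for k,v in s.items(): print(k,v)
for n in ["scene","top","wrist"]:
    c=viewer.get_calibration(n); print(n,c)
    cv2.imwrite(f"pics/{n}0.png",viewer.grab_frame(n)[:,:,::-1])
print(arm.tips_ahead)
E
```

```text
pics
time 0.0
joint_positions [ 5.51200024e+01  1.96363944e+01  8.73764772e+01  1.16096979e-03
  7.30766161e+01 -8.36711798e+00]
joint_velocities [-0.06096002  0.00600534  0.01375333 -0.04509641 -0.01570866 -0.0126968 ]
joint_efforts [-6.54403120e-04 -4.31235301e+01 -2.44223017e+01  7.17294146e-02
  5.59763610e-02 -1.77507209e-04]
eef_pos [234.13488585 469.48348972 251.04991966]
tool_rot [[-8.94831286e-01  4.46403566e-01 -9.09063322e-04]
 [ 4.46404424e-01  8.94830418e-01 -1.27018303e-03]
 [ 2.46443277e-04 -1.54240940e-03 -9.99998780e-01]]
wrist_force [ 0.54475993 -0.23867983 -0.58204672]
ft_torque [-0.01389348  0.04971561  0.0196447 ]
gripper_width 1.001740525554264
scene {'mtx': array([[431.99915932,   0.        , 264.27594348],
       [  0.        , 431.99915932, 196.5333021 ],
       [  0.        ,   0.        ,   1.        ]]), 'k1': -0.075196187394322, 'R': array([[ 0.61039992, -0.79200277,  0.011981  ],
       [-0.33745348, -0.27370175, -0.90067336],
       [ 0.71661502,  0.54572792, -0.43433162]]), 't': array([-383.47997644,  227.80865834,  675.91355785])}
top {'mtx': array([[476.11887423,   0.        , 252.78479219],
       [  0.        , 476.11887423, 194.68864448],
       [  0.        ,   0.        ,   1.        ]]), 'k1': 0.033474268857048795, 'R': array([[ 0.0195357 , -0.99958271,  0.02127802],
       [-0.98346249, -0.02304462, -0.17963983],
       [ 0.18005522, -0.01741675, -0.9835023 ]]), 't': array([-121.83757064,  527.18287273, 1021.34401262])}
wrist {'mtx': array([[294.31573362,   0.        , 252.42635982],
       [  0.        , 294.31573362, 191.54151127],
       [  0.        ,   0.        ,   1.        ]]), 'k1': -0.022085791531141413, 'R': array([[ 0.44570033,  0.89517947, -0.00221967],
       [ 0.86769706, -0.43140476,  0.24696508],
       [ 0.22012049, -0.11199842, -0.96902184]]), 't': array([-523.29296067,  -32.51985212,  388.70872353])}
25.0
```

View pics/top0.png

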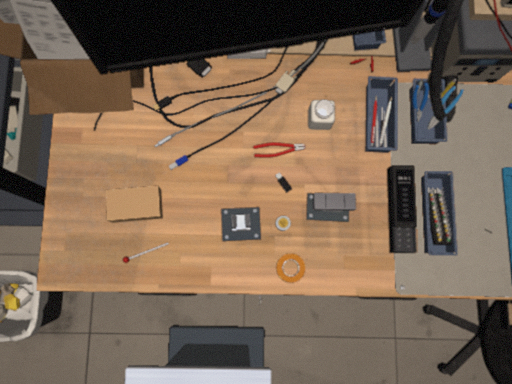

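View pics/scene0.png

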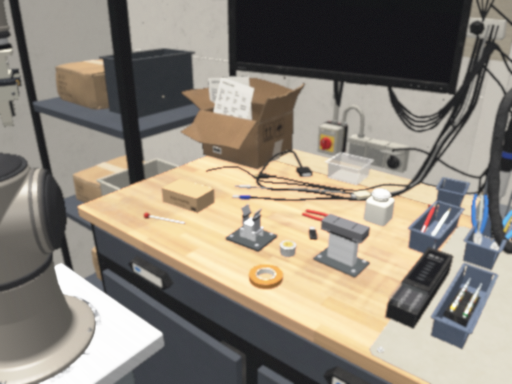

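View pics/wrist0.png

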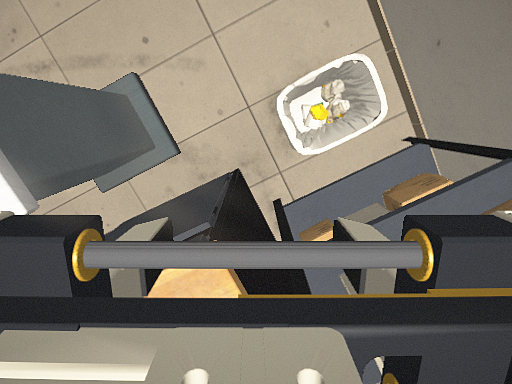

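The top view shows the clip's dark plate near (241,223), the rest with the module near (331,205), the tin at (283,223), the USB stick at (284,183), the tape at (290,268), the cutter at (278,150) and the carton at (133,204). Next I'll zoom in.

```bash
cat > h.py <<'E'
import numpy as np, cv2
from station import arm, viewer
def ray(c,u,v):
    m=c['mtx'];d=np.array([[(u-m[0,2])/m[0,0],(v-m[1,2])/m[1,1]]]).ravel()
    p=d.copy()
    for _ in range(20): p=d/(1+c['k1']*(p@p))
    R=np.array(c['R']);t=np.array(c['t'])
    return -R.T@t, R.T@np.r_[p,1]
def onplane(c,u,v,z):
    o,d=ray(c,u,v); return o+d*(z-o[2])/d[2]
def proj(c,X):
    q=np.array(c['R'])@np.array(X,float)+c['t'];p=q[:2]/q[2];p=p*(1+c['k1']*(p@p));m=c['mtx']
    return np.array([m[0,0]*p[0]+m[0,2],m[1,1]*p[1]+m[1,2]])
def tri(c1,p1,c2,p2):
    o1,d1=ray(c1,*p1);o2,d2=ray(c2,*p2)
    A=np.c_[d1,-d2];s=np.linalg.lstsq(A,o2-o1,rcond=None)[0]
    a=o1+s[0]*d1;b=o2+s[1]*d2
    return (a+b)/2,np.linalg.norm(a-b)
def crop(f,x,y,w,h,s,out):
    im=cv2.imread(f)[y:y+h,x:x+w]; cv2.imwrite(out,cv2.resize(im,None,fx=s,fy=s,interpolation=cv2.INTER_CUBIC))
E
python3 - <<'E'
from h import *
crop('pics/top0.png',210,150,160,120,5,'pics/top0z.png')
crop('pics/scene0.png',215,180,180,120,4,'pics/scene0z.png')
E
```

```text
(no output)
```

View pics/top0z.png

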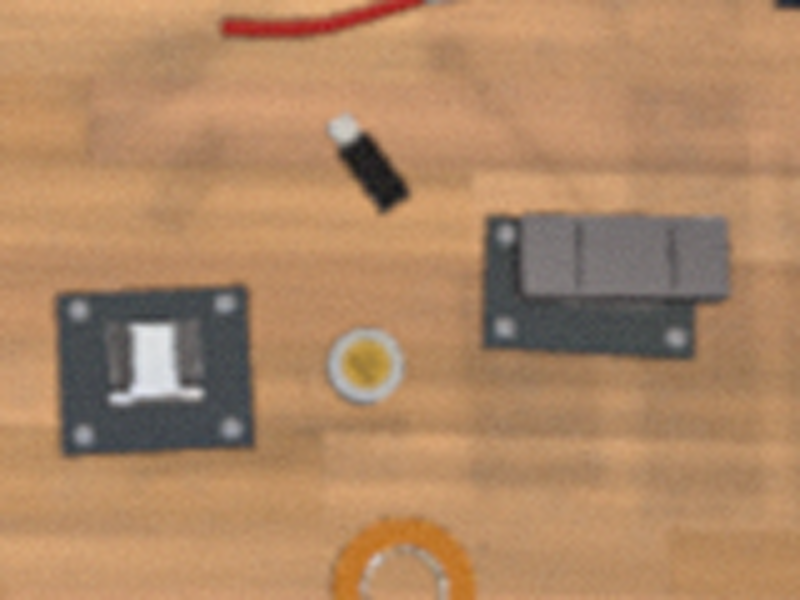

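View pics/scene0z.png

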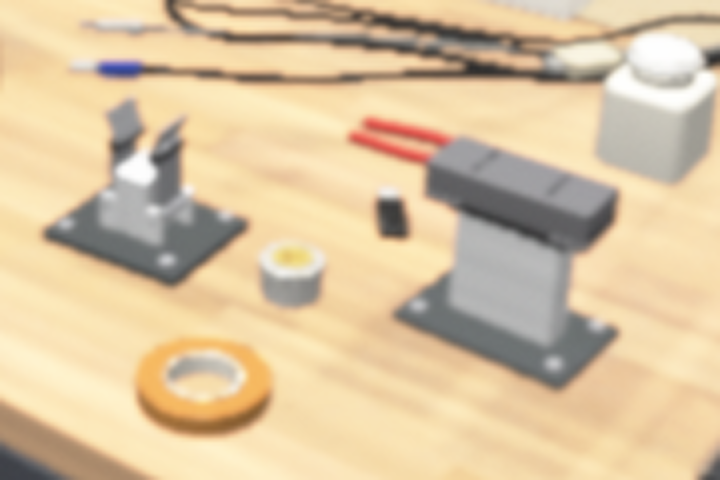

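Run:
```python
from h import *
ct=viewer.get_calibration('top');cs=viewer.get_calibration('scene')
Z=lambda x,y,ox,oy,s:((x+.5)/s-.5+ox,(y+.5)/s-.5+oy)
T=lambda x,y:Z(x,y,210,150,5); S=lambda x,y:Z(x,y,215,180,4)
im=cv2.imread('pics/top0.png'); 
# clip plate & rest plate masks: dark slate
b,g,r=[im[:,:,i].astype(int) for i in range(3)]
m=((r<110)&(b>r-5)).astype(np.uint8)*255
for name,(x0,y0,x1,y1) in dict(clip=(215,200,268,248),rest=(300,188,360,226)).items():
    mm=np.zeros_like(m);mm[y0:y1,x0:x1]=m[y0:y1,x0:x1]
    cnt=max(cv2.findContours(mm,0,2)[0],key=cv2.contourArea)
    q=cv2.minAreaRect(cnt);print(name,q)
print('clip corners z8')
P=[onplane(ct,*T(*p),8)[:2] for p in [(57,296),(245,288),(254,445),(65,455)]]
P=np.array(P);print(P.round(1),P.mean(0)); print([np.linalg.norm(P[i]-P[(i+1)%4]).round(1) for i in range(4)])
d=P[0]+P[3]-P[1]-P[2];print('y axis yaw',np.degrees(np.arctan2(-d[0],d[1])))
B=np.array([onplane(ct,*T(*p),8)[:2] for p in [(78,309),(225,302),(232,428),(84,434)]]);print('bolts',B.round(1),B.mean(0))
P=np.array([onplane(ct,*T(*p),6)[:2] for p in [(487,216),(485,347),(694,356)]]);print('rest',P.round(1),(P[0]+P[2])/2)
print('angle bottom edge',np.degrees(np.arctan2(*(P[1]-P[2])*[-1,1])),[np.linalg.norm(P[i]-P[i+1]) for i in(0,1)])
B=np.array([onplane(ct,*T(*p),6)[:2] for p in [(506,233),(505,327),(676,337)]]);print('bolts',B.round(1),(B[0]+B[2])/2)
P=np.array([onplane(ct,*T(*p),92)[:2] for p in [(522,213),(728,217),(729,299),(521,296)]]);print('module',P.round(1),P.mean(0),[np.linalg.norm(P[i]-P[(i+1)%4]).round(1) for i in range(4)])
d=P[0]+P[3]-P[1]-P[2];print('yaw',np.degrees(np.arctan2(-d[0],d[1])))
# scene
P=np.array([onplane(cs,*S(*p),8)[:2] for p in [(42,232),(130,170),(247,223),(172,284)]]);print('clip scene',P.round(1),P.mean(0))
B=np.array([onplane(cs,*S(*p),8)[:2] for p in [(68,222),(167,260),(226,214)]]);print('clipbolts scene',B.round(1),(B[0]+B[2])/2)
B=np.array([onplane(cs,*S(*p),6)[:2] for p in [(419,303),(555,362),(597,325)]]);print('restbolts scene',B.round(1),(B[0]+B[2])/2)
P=np.array([onplane(cs,*S(*p),92)[:2] for p in [(455,136),(617,189),(584,223),(427,172)]]);print('module scene',P.round(1),P.mean(0))
# clip leaf tops
for p in [(155,335),(155,400)]: print(onplane(ct,*T(*p),45))
```

```text
clip ((240.56869506835938, 223.71722412109375), (30.655487060546875, 36.81056213378906), 87.70938873291016)
rest ((328.6879577636719, 207.30517578125), (42.7496337890625, 24.839414596557617), 3.3664605617523193)
clip corners z8
[[ 502.2  -38.1]
 [ 507.9 -125.3]
 [ 435.1 -130.7]
 [ 428.7  -44.1]] [468.46802099 -84.58264026]
[np.float64(87.4), np.float64(73.1), np.float64(86.8), np.float64(73.8)]
y axis yaw 4.005713923843154
bolts [[ 496.3  -48.1]
 [ 501.2 -116.1]
 [ 442.7 -120.5]
 [ 438.5  -52.6]] [469.65277688 -84.30481561]
rest [[ 545.  -238.4]
 [ 483.1 -237.4]
 [ 481.1 -334.6]] [ 513.07240984 -286.50050927]
angle bottom edge -1.172407715800938 [np.float64(61.961159163329334), np.float64(97.25938773950554)]
bolts [[ 537.1 -247.3]
 [ 492.7 -246.7]
 [ 489.8 -326.4]] [ 513.47802252 -286.83835139]
module [[ 530.4 -242. ]
 [ 530.7 -331.3]
 [ 494.8 -331.1]
 [ 494.1 -241.5]] [ 512.49912597 -286.4848496 ] [np.float64(89.3), np.float64(35.9), np.float64(89.6), np.float64(36.3)]
yaw 0.3527640385319607
clip scene [[ 424.5  -48. ]
 [ 508.8  -41. ]
 [ 503.1 -130.4]
 [ 428.2 -136.4]] [466.14039649 -88.97452269]
clipbolts scene [[ 441.5  -52.1]
 [ 445.  -119.7]
 [ 503.6 -115.4]] [472.53722923 -83.72849007]
restbolts scene [[ 496.4 -246. ]
 [ 493.  -326.3]
 [ 535.6 -328.3]] [ 516.03693336 -287.15547259]
module scene [[ 524.1 -243.8]
 [ 525.7 -332.9]
 [ 486.4 -334.7]
 [ 482.6 -252. ]] [ 504.69961296 -290.84576359]
[479.97251486 -84.28639247  45.        ]
[450.82360184 -84.9930769   45.        ]
```

Run:
```python
from h import *
s=arm.state();c=viewer.get_calibration('wrist')
R=np.array(s['tool_rot']);o=-np.array(c['R']).T@c['t']
print('cam pos tool',R.T@(o-s['eef_pos'])); print('cam axes in tool (cols)\n',(R.T@np.array(c['R']).T).round(3))
def plan(p,Rt,n=None):
    from scipy.spatial.transform import Rotation as Ro
    d=R.T@(np.array(p)-s['eef_pos']); rv=np.degrees(Ro.from_matrix(R.T@Rt).as_rotvec()); print('shift',d,'rv',rv)
# tool y along world x or?
plan([470,-85,300],np.array([[0,1,0],[1,0,0],[0,0,-1.]]))
plan([470,-85,300],np.array([[0,-1,0],[-1,0,0],[0,0,-1.]]))
```

```text
cam pos tool [  64.85353674   -0.75477711 -132.40553369]
cam axes in tool (cols)
 [[ 0.001 -0.969 -0.247]
 [ 1.     0.001 -0.001]
 [ 0.001 -0.247  0.969]]
shift [-458.56524436 -391.03627704  -48.41699783] rv [-6.53127359e-02  2.77752243e-02  6.34873531e+01]
shift [-458.56524436 -391.03627704  -48.41699783] rv [-3.15355029e-02 -7.41549357e-02 -1.16512624e+02]
```

>>> carry_out:
  targets: [0, 0, 0, 0, 0, 7.05, 0, 0, 0, 0, 0, 0, 7.05, 0, 0, 0, 0, 0, 0, 7.05, 0, 0, 0, 0, 0, 0, 7.05, 0, 0, 0, 0, 0, 0, 7.05, 0, 0, 0, 0, 0, 0, 7.05, 0, 0, 0, 0, 0, 0, 7.05, 0, 0, 0, 0, 0, 0, 7.05, 0, 0, 0, 0, 0, 0, 7.05, 0, -3.6, 1.5, -0.3, 0, 0, 0, 0, -3.6, 1.5, -0.3, 0, 0, 0, 0, -3.6, 1.5, -0.3, 0, 0, 0, 0, -3.6, 1.5, -0.3, 0, 0, 0, 0, -3.6, 1.5, -0.3, 0, 0, 0, 0, -3.6, 1.5, -0.3, 0, 0, 0, 0, -3.6, 1.5, 0, 0, 0, 0, 0, -3.6, 1.5, 0, 0, 0, 0, 0, -3.6, 1.5, 0, 0, 0, 0, 0, -3.6, 1.5, 0, 0, 0, 0, 0, -3.6, 1.5, 0, 0, 0, 0, 0]

```text
time: 1.82
eef_pos: [399.8, 72.0, 269.8]
tool_rot: [[-0.001, 1.0, 0.0], [1.0, 0.001, 0.0], [0.0, 0.0, -1.0]]
wrist_force: [1.6, 0.8, 0.6]
gripper_width: 1.0
```

>>> carry_out:
  targets: [-3.6, 1.5, 0, 0, 0, 0, 0, -3.6, 1.5, 0.5, 0, 0, 0, 0, -3.6, 1.5, 1, 0, 0, 0, 0, -3.6, 1.5, 1, 0, 0, 0, 0, -1.5, 1, 1, 0, 0, 0, 0, 0, 0, 0, 0, 0, 0, 0]

```text
time: 2.32
eef_pos: [470.2, -88.3, 232.4]
tool_rot: [[0.003, 1.0, -0.003], [1.0, -0.003, 0.0], [0.0, -0.003, -1.0]]
wrist_force: [-1.0, 0.3, -0.5]
gripper_width: 1.002
```

```bash
cat >> h.py <<'E'
import json
def rec():
    s=arm.state(); open('rec.jsonl','a').write(json.dumps([list(map(float,s['joint_positions'])),list(map(float,s['eef_pos'])),np.array(s['tool_rot']).tolist()])+'\n'); return s
E
python3 - <<'E'
from h import *
s=rec();print(s['time'],s['joint_positions'].round(2),s['eef_pos'].round(1),s['tool_rot'].round(3),s['wrist_force'].round(1))
c=viewer.get_calibration('wrist');np.savez('w1.npz',**c)
cv2.imwrite('pics/w1.png',viewer.grab_frame('wrist')[:,:,::-1])
E
```

```text
2.3167 [-1.980e+01  1.583e+01  9.601e+01 -4.000e-02  6.831e+01 -1.958e+01] [470.2 -88.3 232.4] [[ 0.003  1.    -0.003]
 [ 1.    -0.003  0.   ]
 [ 0.    -0.003 -1.   ]] [-1.   0.3 -0.5]
```

View pics/w1.png

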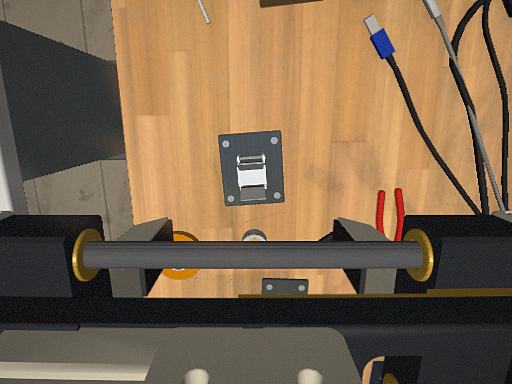

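The wrist view shows the clip plate from (219,133) to (284,205), with bolts at about (226,144), (274,140), (277,196) and (231,199). I'll refine these.

Run:
```python
from h import *
from collections import namedtuple
c=dict(np.load('w1.npz'))
im=cv2.imread('pics/w1.png')
crop('pics/w1.png',205,120,96,96,6,'pics/w1z.png')
b,g,r=[im[:,:,i].astype(int) for i in range(3)]
m=((r<100)&(b>=r-3)).astype(np.uint8)*255
mm=np.zeros_like(m);mm[125:212,210:295]=m[125:212,210:295]
cnt=max(cv2.findContours(mm,0,2)[0],key=cv2.contourArea);box=cv2.boxPoints(cv2.minAreaRect(cnt));print(box)
P=np.array([onplane(c,*p,8)[:2] for p in box]);print(P.round(1),P.mean(0),[np.linalg.norm(P[i]-P[(i+1)%4]).round(1) for i in range(4)])
for i in range(2):
    d=P[i+1]-P[i];print(np.degrees(np.arctan2(d[1],d[0])))
```

```text
[[218.22368 134.7432 ]
 [279.89587 130.48996]
 [284.79053 201.46274]
 [223.11835 205.71597]]
[[ 429.7  -44.5]
 [ 503.2  -39.7]
 [ 511.2 -127.6]
 [ 433.1 -133. ]] [469.29689189 -86.20905178] [np.float64(73.7), np.float64(88.2), np.float64(78.2), np.float64(88.6)]
3.7267444817673714
-84.83749845143691
```

View pics/w1z.png

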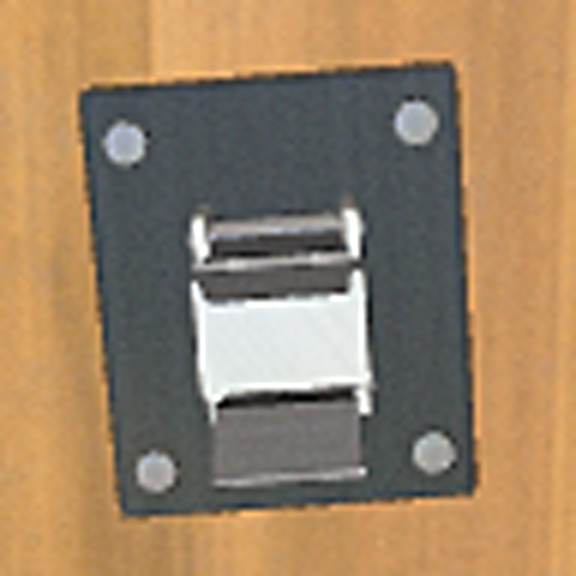

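Run:
```python
from h import *
c=dict(np.load('w1.npz'))
Z=lambda p:((p[0]+.5)/6-.5+205,(p[1]+.5)/6-.5+120)
def show(n,pts,z):
    P=np.array([onplane(c,*Z(p),z)[:2] for p in pts]);print(n,P.round(1).tolist(),P.mean(0).round(1),[np.linalg.norm(P[i]-P[(i+1)%len(P)]).round(1) for i in range(len(P))])
    d=P[0]+P[1]-P[2]-P[3];print('  yaw',np.degrees(np.arctan2(-d[0],d[1])).round(2)); d=P[1]+P[2]-P[0]-P[3];print('  yawx',np.degrees(np.arctan2(d[1],d[0])).round(2))
show('corners',[(82,90),(455,64),(478,493),(122,517)],8)
show('bolts',[(125,143),(416,122),(433,452),(155,471)],8)
show('lips',[(193,268),(360,259),(366,472),(213,482)],77)
show('stop',[(205,308),(365,293),(368,388),(210,405)],45)
```

```text
corners [[429.7, -44.3], [503.8, -39.4], [510.5, -128.0], [435.4, -133.1]] [469.9 -86.2] [np.float64(74.3), np.float64(88.8), np.float64(75.2), np.float64(89.0)]
  yaw 3.99
  yawx 3.84
bolts [[438.0, -54.8], [496.3, -50.8], [500.9, -119.0], [442.6, -123.0]] [469.4 -86.9] [np.float64(58.4), np.float64(68.4), np.float64(58.4), np.float64(68.4)]
  yaw 3.85
  yawx 3.94
lips [[455.1, -69.2], [482.6, -67.7], [483.9, -104.0], [458.0, -105.7]] [469.9 -86.7] [np.float64(27.5), np.float64(36.3), np.float64(26.0), np.float64(36.7)]
  yaw 3.22
  yawx 3.36
stop [[455.4, -81.7], [484.8, -78.9], [485.5, -96.8], [456.1, -100.0]] [470.5 -89.3] [np.float64(29.5), np.float64(17.9), np.float64(29.6), np.float64(18.3)]
  yaw 2.18
  yawx 5.74
```

>>> carry_out:
  targets: [-3.3, 0.7, -0.2, 0, 0, 0, 0, -3.3, 0.7, -0.2, 0, 0, 0, 0, -3.3, 0.7, -0.2, 0, 0, 0, 0, -3.3, 0.7, -0.2, 0, 0, 0, 0, -3.3, 0.7, -0.2, 0, 0, 0, 0, -3.3, 0.7, -0.2, 0, 0, 0, 0, 0, 0, 0, 0, 0, 0, 0]

```text
time: 2.95
eef_pos: [512.4, -287.1, 247.1]
tool_rot: [[0.002, 1.0, 0.001], [1.0, -0.002, -0.003], [-0.003, 0.001, -1.0]]
wrist_force: [-0.2, 0.8, -0.3]
gripper_width: 1.004
```

Run:
```python
from h import *
s=rec();print(s['time'],s['joint_positions'].round(2),s['eef_pos'].round(1),s['tool_rot'].round(3),s['wrist_force'].round(1))
c=viewer.get_calibration('wrist');np.savez('w2.npz',**c)
cv2.imwrite('pics/w2.png',viewer.grab_frame('wrist')[:,:,::-1])
crop('pics/w2.png',200,100,120,100,6,'pics/w2z.png')
```

```text
2.95 [-36.69  26.31  77.61  -0.08  75.92 -36.56] [ 512.4 -287.1  247.1] [[ 0.002  1.     0.001]
 [ 1.    -0.002 -0.003]
 [-0.003  0.001 -1.   ]] [-0.2  0.8 -0.3]
```

View pics/w2z.png

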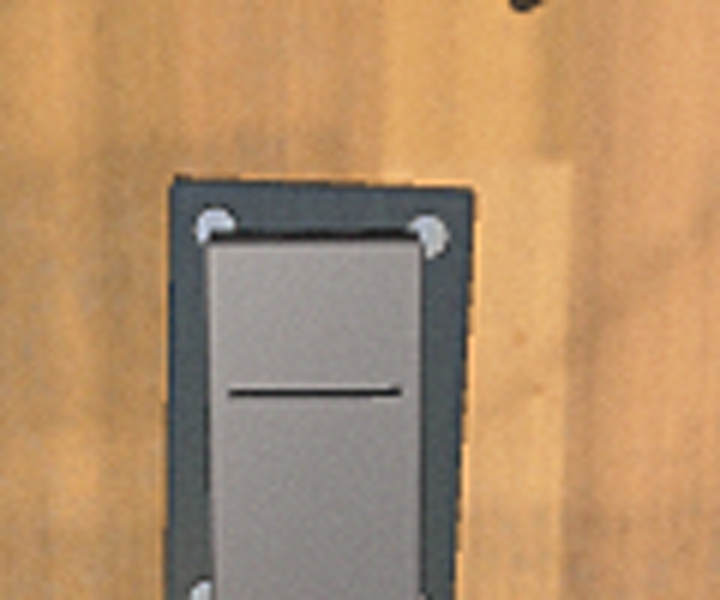

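View pics/w2.png

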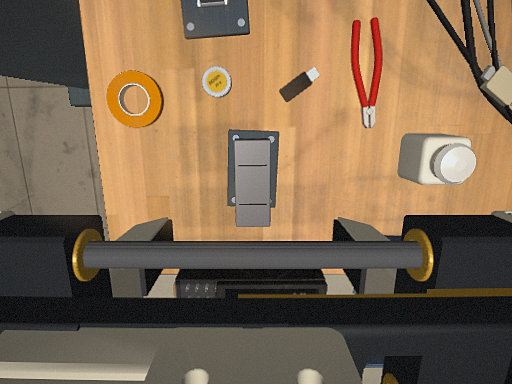

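Run:
```python
from h import *
crop('pics/w2.png',205,120,100,115,5,'pics/w2y.png')
```

```text
(no output)
```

View pics/w2y.png

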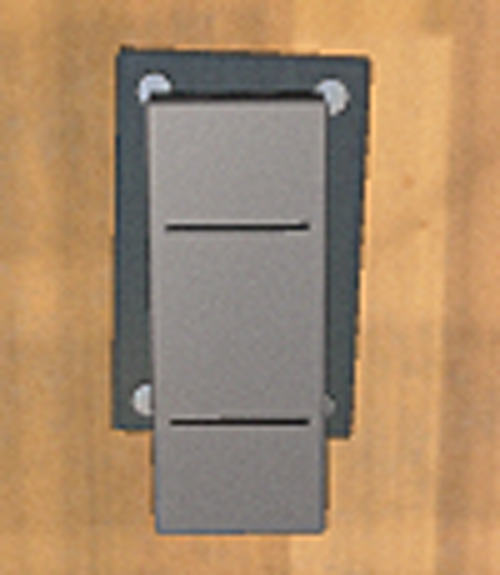

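Run:
```python
from h import *
c=dict(np.load('w2.npz'))
Z=lambda p:((p[0]+.5)/5-.5+205,(p[1]+.5)/5-.5+120)
def show(n,pts,z):
    P=np.array([onplane(c,*Z(p),z)[:2] for p in pts]);print(n,P.round(1).tolist(),P.mean(0).round(1),[np.linalg.norm(P[i]-P[(i+1)%len(P)]).round(1) for i in range(len(P))])
    d=P[0]+P[1]-P[2]-P[3];print('  yaw',np.degrees(np.arctan2(-d[0],d[1])).round(2)); d=P[1]+P[2]-P[0]-P[3];print('  yawx',np.degrees(np.arctan2(d[1],d[0])).round(2))
show('module',[(149,103),(325,98),(326,531),(157,533)],92)
show('plate',[(120,48),(370,58),(349,437),(112,431)],6)
P=[onplane(c,*Z(p),6)[:2] for p in [(331,97),(146,400)]];print('bolts',P,np.mean(P,0))
```

```text
module [[496.0, -245.0], [530.0, -244.1], [531.4, -333.0], [496.3, -333.4]] [ 513.4 -288.9] [np.float64(34.0), np.float64(89.0), np.float64(35.2), np.float64(88.4)]
  yaw 0.52
  yawx 1.07
plate [[484.0, -238.3], [546.2, -240.8], [542.7, -339.7], [479.8, -337.9]] [ 513.2 -289.2] [np.float64(62.3), np.float64(98.9), np.float64(62.9), np.float64(99.7)]
  yaw -2.24
  yawx -1.97
bolts [array([ 536.62882888, -250.41972847]), array([ 488.93440423, -329.33779996])] [ 512.78161655 -289.87876422]
```

Run:
```python
from h import *
from scipy.spatial.transform import Rotation as Ro
C=None
for l in open('rec.jsonl'):
    q,p,R=json.loads(l)
    M=Ro.from_euler('ZYZYZ',[q[0],q[1]+q[2],q[3],q[4],q[5]][:3],degrees=True) if 0 else Ro.from_euler('ZYZ',[q[0],q[1]+q[2],q[3]],degrees=True)*Ro.from_euler('YZ',[q[4],q[5]],degrees=True)
    Cc=M.inv().as_matrix()@np.array(R); print(Cc.round(3).tolist()); C=Cc.round() if C is None else C
def tool(lean,yaw,spin=0):
    # lean: body side sign (-1 => body at -y), jaw y = +x
    a=np.radians(45); z=np.array([0,-lean*np.sin(a),-np.cos(a)]); y=np.array([1.,0,0]); x=np.cross(y,z)
    return Ro.from_euler('z',yaw,degrees=True).as_matrix()@np.c_[x,y,z]@Ro.from_euler('z',spin,degrees=True).as_matrix()
for name,az in [('clip',(470,-86)),('rest',(513,-288))]:
  for lean in(-1,1):
   for phi in (10,25,40):
    for spin in (0,180):
     # wrist centre approx 200 behind
     wc=np.array(az)+np.array([0,lean*150]); r=np.hypot(*wc); q1=np.degrees(np.arctan2(wc[1],wc[0])-np.arcsin(76/r))
     if spin==0 or phi==25:
      M=(Ro.from_euler('ZY',[q1,90+phi],degrees=True).inv().as_matrix())@tool(lean,0,spin)@np.linalg.inv(C)
      e=Ro.from_matrix(M).as_euler('ZYZ',degrees=True)
      print(name,lean,phi,spin,'q1',q1.round(),e.round(1))
```

```text
[[0.0, -1.0, -0.0], [1.0, 0.0, 0.0], [-0.0, -0.0, 1.0]]
[[0.0, -1.0, -0.0], [1.0, 0.0, 0.0], [-0.0, -0.0, 1.0]]
clip -1 10 0 q1 -35.0 [ 37.1 106.  -32.9]
clip -1 25 0 q1 -35.0 [ 35.5  93.9 -41.9]
clip -1 25 180 q1 -35.0 [ 35.5  93.9 138.1]
clip -1 40 0 q1 -35.0 [ 35.8  81.7 -50.6]
clip 1 10 0 q1 -1.0 [-45.6  81.9   6.1]
clip 1 25 0 q1 -1.0 [-48.1  71.6  17.3]
clip 1 25 180 q1 -1.0 [ -48.1   71.6 -162.7]
clip 1 40 0 q1 -1.0 [-53.1  62.1  29.9]
rest -1 10 0 q1 -47.0 [ 31.5 112.7 -43.2]
rest -1 25 0 q1 -47.0 [ 29.3  99.8 -51.1]
rest -1 25 180 q1 -47.0 [ 29.3  99.8 128.9]
rest -1 40 0 q1 -47.0 [ 28.9  86.6 -58.4]
rest 1 10 0 q1 -23.0 [-45.1  66.5  -9.6]
rest 1 25 0 q1 -23.0 [-51.2  56.5   3.1]
rest 1 25 180 q1 -23.0 [ -51.2   56.5 -176.9]
rest 1 40 0 q1 -23.0 [-60.9  48.   18.9]
```

>>> carry_out:
  targets: [0, 0, 0, 0, 0, -0.6, 0, 0, 0, 0, 0, 6.4, 0, 0, 0, 0, 0, 0, 6.4, 0, 0, 0, 0, 0, 0, 6.4, 0, 0, 0, 0, 0, 0, 6.4, 0, 0, 0, 0, 0, 0, 6.4, 0, 0, 0, 0, 0, 0, 6.4, 0, 0, 0, 0, 0, 0, 6.4, 0, 0, 0, 0, 0, 0, 0, 0, 0, 0, 0, 0, 0, 0, 0, 0]

```text
time: 3.83
eef_pos: [511.8, -282.1, 245.6]
tool_rot: [[-0.007, 1.0, -0.01], [0.71, 0.012, 0.704], [0.704, -0.002, -0.71]]
wrist_force: [-0.0, -0.1, 0.1]
gripper_width: 1.0
```

```bash
cat >> h.py <<'E'
from scipy.spatial.transform import Rotation as Ro
def tool(lean,yaw=0,spin=0,a=45):
    a=np.radians(a); z=np.array([0,-lean*np.sin(a),-np.cos(a)]); y=np.array([1.,0,0]); x=np.cross(y,z)
    return Ro.from_euler('z',yaw,degrees=True).as_matrix()@np.c_[x,y,z]@Ro.from_euler('z',spin,degrees=True).as_matrix()
def status():
    s=rec();print(round(s['time'],2),'q',s['joint_positions'].round(1),'p',s['eef_pos'].round(1),'F',s['wrist_force'].round(1),'g',round(s['gripper_width'],3));print(s['tool_rot'].round(3).tolist());return s
def to(G,Rt,back=0):
    "turn + shift from now to put grasp point at G with rot Rt, backed off; shift given in CURRENT tool axes and in target axes"
    s=arm.state();R=np.array(s['tool_rot']);T=np.array(G,float)-Rt[:,2]*(6+back)
    d=T-s['eef_pos'];print('rv deg',np.degrees(Ro.from_matrix(R.T@Rt).as_rotvec()).round(2),'shift cur',(R.T@d).round(1),'shift tgt axes',(Rt.T@d).round(1),'world',d.round(1))
E
python3 - <<'E'
from h import *
status(); to([513,-288,81],tool(-1,0.5),60)
E
```

```text
3.83 q [-49.7  43.5  60.5  28.7 110.9 -48.5] p [ 511.8 -282.1  245.6] F [-0.  -0.1  0.1] g 1.0
[[-0.007, 1.0, -0.01], [0.71, 0.012, 0.704], [0.704, -0.002, -0.71]]
rv deg [-0.21  0.22  0.05] shift cur [-120.4    1.2   46.7] shift tgt axes [-120.5    1.1   46.2] world [   1.6  -52.5 -117.9]
```

>>> carry_out:
  targets: [-3, 0.1, 1.1, 0, 0.2, 0, 0, -3, 0, 1.1, 0, 0, 0, 0, -3, 0, 1.2, 0, 0, 0, 0, -3, 0, 1.2, 0, 0, 0, 0, 0, 0, 0, 0, 0, 0, 0, 0, 0, 0, 0, 0, 0, 0]

```text
time: 4.33
eef_pos: [513.8, -334.0, 129.8]
tool_rot: [[-0.008, 1.0, -0.01], [0.707, 0.013, 0.707], [0.707, -0.001, -0.707]]
wrist_force: [0.8, -0.6, 0.9]
gripper_width: 0.998
```

Run:
```python
from h import *
status(); to([513,-288,81],tool(-1,0.5),0)
cv2.imwrite('pics/w3.png',viewer.grab_frame('wrist')[:,:,::-1]);cv2.imwrite('pics/s3.png',viewer.grab_frame('scene')[:,:,::-1])
```

```text
4.33 q [-52.2  53.9  57.9  26.2 105.2 -54.5] p [ 513.8 -334.   129.8] F [ 0.8 -0.6  0.9] g 0.998
[[-0.008, 1.0, -0.01], [0.707, 0.013, 0.707], [0.707, -0.001, -0.707]]
rv deg [-0.2   0.02  0.13] shift cur [-2.  -0.2 61. ] shift tgt axes [-2.  -0.4 61. ] world [ -0.7  41.7 -44.6]
```

View pics/w3.png

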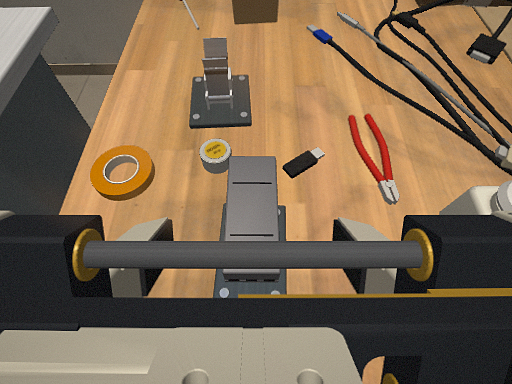

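View pics/s3.png

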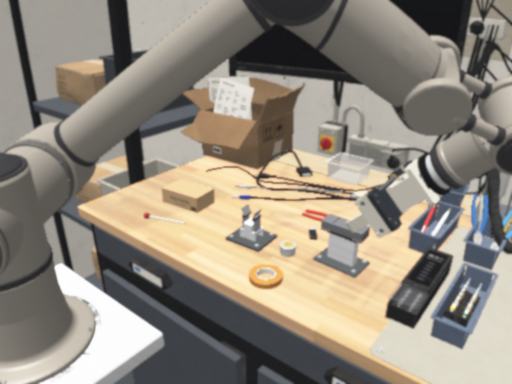

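The module lies centred between the open fingers (column ~252). I'll advance along the tool axis.

>>> carry_out:
  targets: [-0.1, 0, 2, 0, 0, 0, 0, -0.1, 0, 2, 0, 0, 0, 0, 0, 0, 1.5, 0, 0, 0, 0, 0, 0, 0.6, 0, 0, 0, 0, 0, 0, 0, 0, 0, 0, 0, 0, 0, 0, 0, 0, 0, 0]

```text
time: 4.93
eef_pos: [513.7, -294.0, 86.8]
tool_rot: [[-0.01, 1.0, -0.007], [0.709, 0.012, 0.705], [0.705, 0.002, -0.709]]
wrist_force: [-0.4, 1.1, 0.1]
gripper_width: 1.001
```

Run:
```python
from h import *
status(); to([513,-288,81],tool(-1,0.5),0)
```

```text
4.93 q [-50.3  53.7  66.   26.7  97.1 -56.6] p [ 513.7 -294.    86.8] F [-0.4  1.1  0.1] g 1.001
[[-0.01, 1.0, -0.007], [0.709, 0.012, 0.705], [0.705, 0.002, -0.709]]
rv deg [-0.04  0.15  0.22] shift cur [ 0.1 -0.6  2.3] shift tgt axes [ 0.1 -0.6  2.3] world [-0.7  1.7 -1.6]
```

>>> carry_out:
  targets: [0, -0.05, 0.2, 0, 0, 0, 120, 0, 0, 0, 0, 0, 0, 140, 0, 0, 0, 0, 0, 0, 140, 0, 0, 0, 0, 0, 0, 170, 0, 0, 0, 0, 0, 0, 255, 0, 0, 0, 0, 0, 0, 255, 0, 0, 0, 0, 0, 0, 255, 0, 0, 0, 0, 0, 0, 255]
  squeeze: 8

```text
time: 5.6
eef_pos: [512.4, -292.4, 83.4]
tool_rot: [[-0.008, 1.0, -0.008], [0.707, 0.011, 0.707], [0.707, 0.0, -0.707]]
wrist_force: [0.1, 0.9, 0.5]
gripper_width: 0.471
```

Run:
```python
from h import *
status(); to([513,-288,81],tool(-1,0.5),0)
```

```text
5.6 q [-50.3  53.8  66.4  26.7  96.8 -56.7] p [ 512.4 -292.4   83.4] F [0.1 0.9 0.5] g 0.471
[[-0.008, 1.0, -0.008], [0.707, 0.011, 0.707], [0.707, 0.0, -0.707]]
rv deg [-0.09 -0.01  0.09] shift cur [ 1.4  0.6 -1.3] shift tgt axes [ 1.4  0.6 -1.3] world [0.6 0.1 1.9]
```

>>> carry_out:
  targets: [0.1, 0.05, -0.1, 0, 0, 0, 255, 0, 0, 0, 0, 0, 0, 255, 0, 0, 0, 0, 0, 0, 255, 0, 0, 0, 0, 0, 0, 255, 0, 0, 0, 0, 0, 0, 255]

```text
time: 6.02
eef_pos: [512.9, -292.3, 84.7]
tool_rot: [[-0.008, 1.0, -0.008], [0.707, 0.011, 0.707], [0.707, -0.0, -0.707]]
wrist_force: [0.6, 0.6, -0.3]
gripper_width: 0.392
```

>>> carry_out:
  targets: [0, 0, 0, 0, 0, 0, 255, 0, 0, 0, 0, 0, 0, 255, 0, 0, 0, 0, 0, 0, 255]
  squeeze: 40

```text
time: 6.27
eef_pos: [512.9, -292.3, 84.8]
tool_rot: [[-0.008, 1.0, -0.008], [0.707, 0.011, 0.707], [0.707, 0.0, -0.707]]
wrist_force: [-0.3, 0.1, -2.2]
gripper_width: 0.389
```

Run:
```python
from h import *
status(); to([513,-288,81],tool(-1,0.5),0)
c=viewer.get_calibration('top')
cv2.imwrite('pics/t4.png',viewer.grab_frame('top')[:,:,::-1])
crop('pics/t4.png',260,150,140,100,5,'pics/t4z.png')
```

```text
6.27 q [-50.2  53.7  66.3  26.7  96.9 -56.6] p [ 512.9 -292.3   84.8] F [-0.3  0.1 -2.2] g 0.389
[[-0.008, 1.0, -0.008], [0.707, 0.011, 0.707], [0.707, 0.0, -0.707]]
rv deg [-0.09 -0.    0.1 ] shift cur [ 0.4  0.1 -0.3] shift tgt axes [ 0.4  0.1 -0.3] world [0.1 0.1 0.4]
```

View pics/t4z.png

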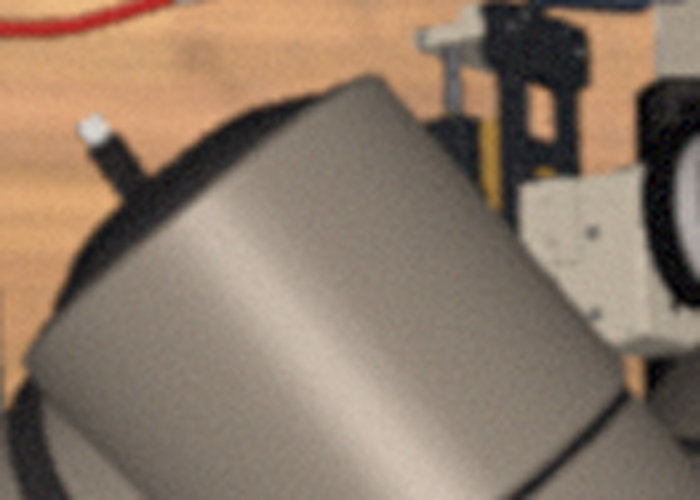

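>>> carry_out:
  targets: [0.5, 0, -0.5, 0, 0, 0, 255, 1.5, 0, -1.5, 0, 0, 0, 255, 2, 0, -2, 0, 0, 0, 255, 2, 0, -2, 0, 0, 0, 255, 2, 0, -2, 0, 0, 0, 255, 2, 0, -2, 0, 0, 0, 255, 0, 0, 0, 0, 0, 0, 255]

```text
time: 6.9
eef_pos: [514.0, -293.2, 232.7]
tool_rot: [[-0.013, 1.0, -0.003], [0.712, 0.012, 0.702], [0.702, 0.007, -0.712]]
wrist_force: [-0.4, -0.3, -0.0]
gripper_width: 0.39
```

Run:
```python
from h import *
status(); to([470,-86,200],tool(-1,3.9),0);to([470,-86,200],tool(1,3.9),0)
cv2.imwrite('pics/s5.png',viewer.grab_frame('scene')[:,:,::-1])
cv2.imwrite('pics/w5.png',viewer.grab_frame('wrist')[:,:,::-1])
```

```text
6.9 q [-50.2  44.9  59.7  28.5 110.2 -49.6] p [ 514.  -293.2  232.7] F [-0.4 -0.3 -0. ] g 0.39
[[-0.013, 1.0, -0.003], [0.712, 0.012, 0.702], [0.702, 0.007, -0.712]]
rv deg [ 2.57  0.4  -1.99] shift cur [125.  -41.5 162.9] shift tgt axes [125.1 -29.8 165.4] world [-43.7 203.  -28.5]
rv deg [  0.46 -89.57  -3.58] shift cur [131.1 -42.  168.9] shift tgt axes [ 171.4  -29.8 -131.1] world [-44.3 211.4 -28.5]
```

View pics/s5.png

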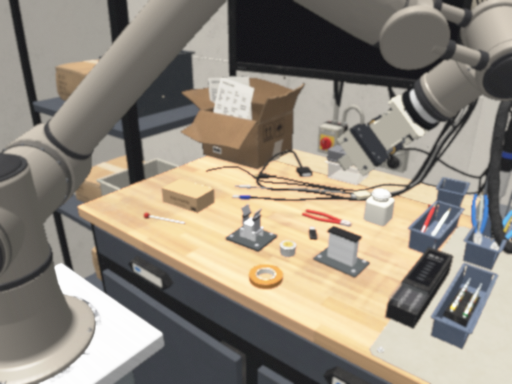

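View pics/w5.png

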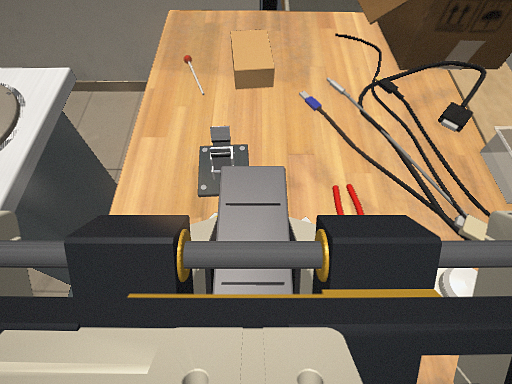

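>>> carry_out:
  targets: [0, -0.3, 0, 0, -5, 0, 255, 0, -0.3, 0, 0, -5, 0, 255, 0, -0.3, 0, 0, -5, 0, 255, 0, -0.3, 0, 0, -5, 0, 255, 0, -0.3, 0, 0, -5, 0, 255, 0, -0.3, 0, 0, -5, 0, 255, 0, -0.3, 0, 0, -5, 0, 255, 0, -0.3, 0, 0, -5, 0, 255, 0, -0.3, 0, 0, -5, 0, 255, 0, -0.3, 0, 0, -5, 0, 255, 0, -0.3, 0, 0, -5, 0, 255, 0, -0.3, 0, 0, -5, 0, 255, 0, -0.3, 0, 0, -5, 0, 255, 0, -0.3, 0, 0, -5, 0, 255, 0, 0, 0, 0, -5, 0, 255, 0, 0, 0, 0, -5, 0, 255, 0, 0, 0, 0, -5, 0, 255, 0, 0, 0, 0, -4, 0, 255, 0, 0, 0, 0, 0, 0, 255]

```text
time: 8.58
eef_pos: [469.6, -290.7, 223.0]
tool_rot: [[-0.014, 1.0, 0.005], [0.72, 0.014, -0.694], [-0.694, -0.007, -0.72]]
wrist_force: [-1.0, 1.2, -2.0]
gripper_width: 0.386
```

Run:
```python
from h import *
status(); to([470,-86,150],tool(1,3.9),0)
```

```text
8.58 q [-19.8  21.9 103.7 -55.6  52.1  14.3] p [ 469.6 -290.7  223. ] F [-1.   1.2 -2. ] g 0.386
[[-0.014, 1.0, 0.005], [0.72, 0.014, -0.694], [-0.694, -0.007, -0.72]]
rv deg [-2.45 -1.06 -1.96] shift cur [198.1   3.4 -95.6] shift tgt axes [196.   14.3 -98.8] world [ 1.00e-01  2.09e+02 -6.87e+01]
```

>>> carry_out:
  targets: [1.5, 0, -1.4, 0, 0, 0, 255, 2.5, 0, -2.4, 0, 0, 0, 255, 2.5, 0, -2.4, 0, 0, 0, 255, 2.5, 0, -2.4, 0, 0, 0, 255, 2.5, 0, -2.4, 0, 0, 0, 255, 2.5, 0, -2.4, 0, 0, 0, 255, 1, 0, -1, -1.2, -0.5, -1, 255, 0, 0, 0, -1.2, -0.5, -1, 255, 0, 0, 0, 0, 0, 0, 255]

```text
time: 9.33
eef_pos: [468.0, -84.4, 224.9]
tool_rot: [[-0.047, 0.998, 0.05], [0.707, 0.068, -0.704], [-0.706, 0.003, -0.708]]
wrist_force: [0.3, -0.1, -0.9]
gripper_width: 0.39
```

Run:
```python
from h import *
status(); to([470,-86,140],tool(1,3.9),0)
for n in ('wrist','scene','top'):
    c=viewer.get_calibration(n);np.savez(n+'6.npz',**c);cv2.imwrite(f'pics/{n}6.png',viewer.grab_frame(n)[:,:,::-1])
crop('pics/scene6.png',190,130,150,120,5,'pics/scene6z.png')
```

```text
9.33 q [  5.7  21.4 104.8 -50.4  66.3  28.5] p [468.  -84.4 224.9] F [ 0.3 -0.1 -0.9] g 0.39
[[-0.047, 0.998, 0.05], [0.707, 0.068, -0.704], [-0.706, 0.003, -0.708]]
rv deg [ 0.11 -0.09 -0.09] shift cur [58.7  1.6 55.3] shift tgt axes [58.8  1.8 55.3] world [  1.7   2.6 -80.6]
```

View pics/scene6z.png

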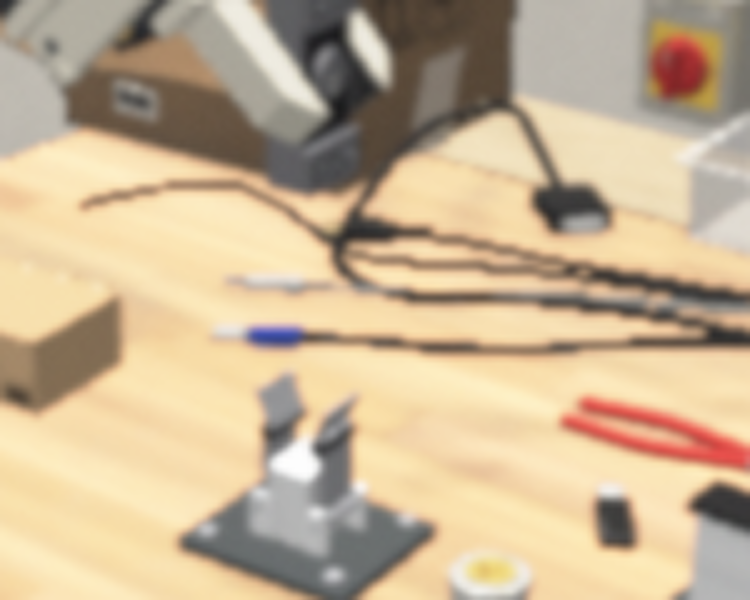

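View pics/wrist6.png

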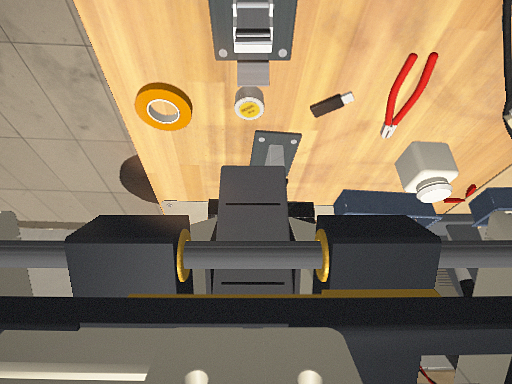

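View pics/top6.png

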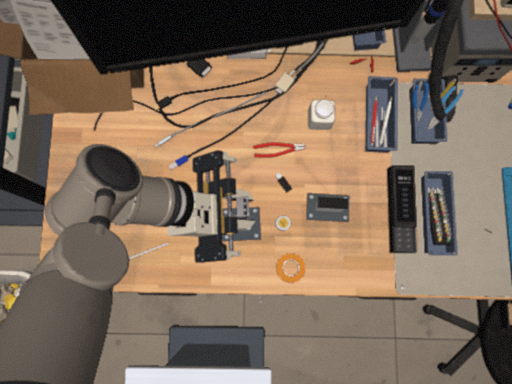

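>>> carry_out:
  targets: [1.5, 0.1, 1.4, 0, 0, 0, 255, 2.2, 0.1, 2.1, 0, 0, 0, 255, 2.2, 0, 2, 0, 0, 0, 255, 0, 0, 0, 0, 0, 0, 255, 0, 0, 0, 0, 0, 0, 255]

```text
time: 9.9
eef_pos: [470.3, -83.0, 144.5]
tool_rot: [[-0.044, 0.998, 0.046], [0.705, 0.064, -0.706], [-0.707, 0.001, -0.707]]
wrist_force: [0.4, -0.1, -0.3]
gripper_width: 0.386
```

Run:
```python
from h import *
status(); to([470,-86,125],tool(1,3.9),0)
for n in ('wrist','scene'):
    c=viewer.get_calibration(n);np.savez(n+'7.npz',**c);cv2.imwrite(f'pics/{n}7.png',viewer.grab_frame(n)[:,:,::-1])
crop('pics/scene7.png',190,150,150,120,5,'pics/scene7z.png')
crop('pics/wrist7.png',190,60,130,120,5,'pics/wrist7z.png')
# rest from top6
crop('pics/top6.png',295,180,70,50,10,'pics/top6z.png')
```

```text
9.9 q [  5.9  29.2 108.7 -55.1  59.5  39.2] p [470.3 -83.  144.5] F [ 0.4 -0.1 -0.3] g 0.386
[[-0.044, 0.998, 0.046], [0.705, 0.064, -0.706], [-0.707, 0.001, -0.707]]
rv deg [-0.12  0.02 -0.24] shift cur [11.7 -0.5  9.9] shift tgt axes [11.7 -0.5  9.9] world [ -0.6   1.3 -15.2]
```

View pics/scene7z.png

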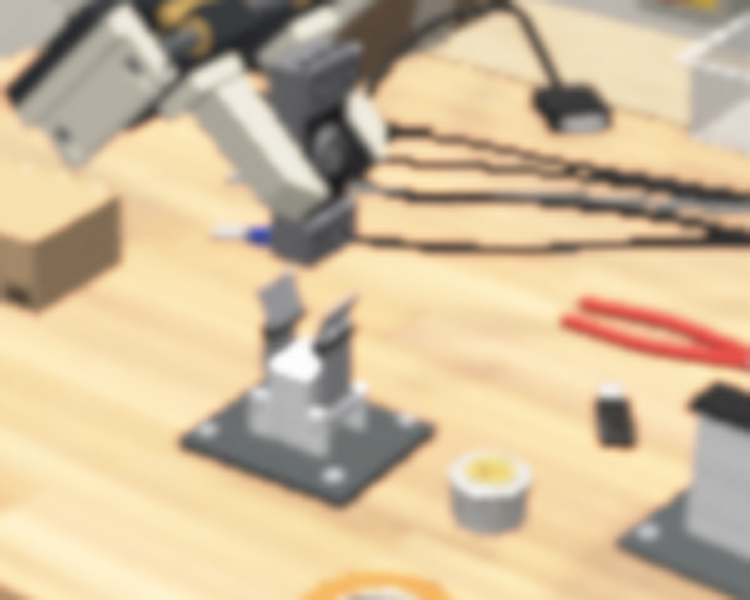

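View pics/wrist7z.png

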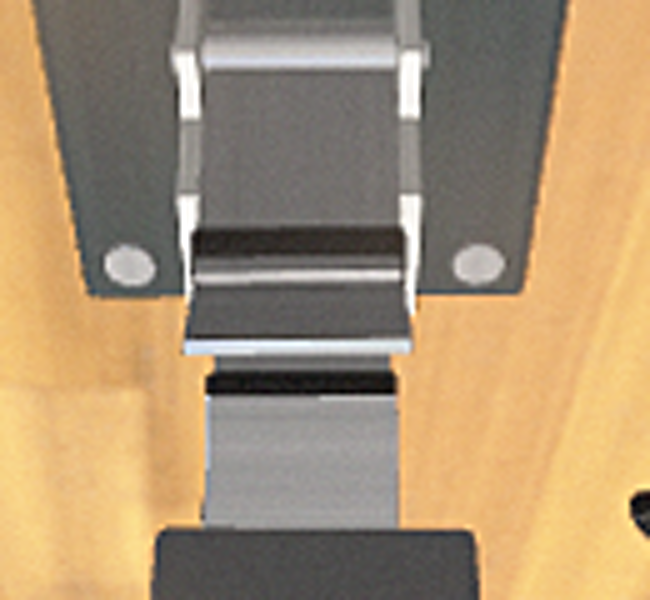

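View pics/top6z.png

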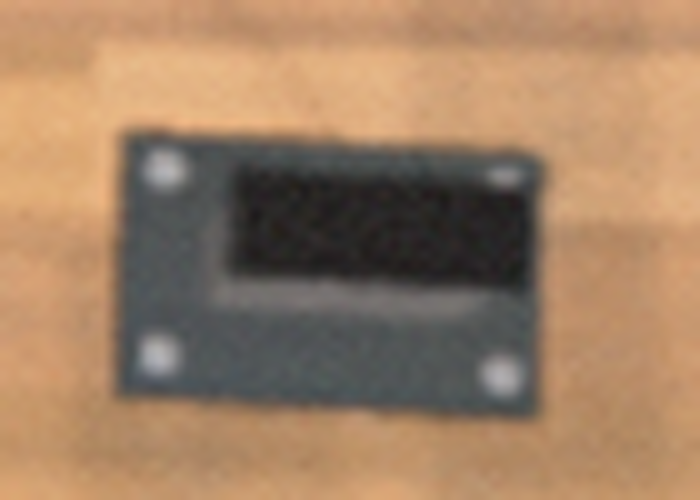

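```bash
cat > kin.py <<'E'
from h import *
from scipy.optimize import least_squares
C=np.array([[0,-1,0],[1,0,0],[0,0,1.]])
def fk(q,k):
    a1,off,d1,L2,L3,a3,L6=k
    R1=Ro.from_euler('Z',q[0],degrees=True);R2=R1*Ro.from_euler('Y',q[1],degrees=True);R3=R2*Ro.from_euler('Y',q[2],degrees=True)
    R6=R3*Ro.from_euler('ZYZ',q[3:6],degrees=True)
    p=R1.apply([a1,off,d1])+R2.apply([0,0,L2])+R3.apply([a3,0,L3])+R6.apply([0,0,L6])
    return p,R6.as_matrix()@C
D=[json.loads(l) for l in open('rec.jsonl')]
D=[D[0]]+D[1:]
f=lambda k:np.concatenate([fk(q,k)[0]-p for q,p,R in D])
sol=least_squares(f,[0,76,200,400,400,0,250]);K=sol.x
LO=np.array([-145.02,-44.19,2.07,-57.11,16.16,-177.93]);HI=np.array([145.02,115.74,154.8,237.11,152.29,177.93])
def ik(p,R,q0):
    def g(q):
        pp,RR=fk(q,K);return np.r_[(pp-p)/1.0,Ro.from_matrix(RR.T@R).as_rotvec()*200]
    s=least_squares(g,q0);return s.x,np.abs(s.fun).max()
def ikG(G,R,q0,back=0): return ik(np.array(G)-R[:,2]*(6+back),R,q0)
E
python3 - <<'E'
from kin import *
print(K.round(1),np.abs(sol.fun).max(),len(D))
q0=arm.state()['joint_positions']
for z in (137,125,110,100,90):
    for a in (45,):
        q,e=ikG([470,-86,z],tool(1,3.9,0,a),q0);print(z,a,q.round(1),round(e,2))
for a in (45,40,35,30): print(a,ikG([470,-86,90],tool(1,3.9,0,a),q0)[0].round(1),ikG([470,-86,90],tool(1,3.9,180,a),np.r_[q0[:5],q0[5]-180])[0].round(1))
# clip body -y
q1=np.array([-35,30,105,36,94,-42.]);
for s in (0,180):print('clip -',ikG([470,-86,90],tool(-1,3.9,s),q1+[0,0,0,0,0,s]))
for s in (0,180):
  for a in(45,55):print('rest -',ikG([513,-288,81],tool(-1,-2,s,a),np.array([-50,53,66,27,97,-57.])+[0,0,0,0,0,s]))
E
```

```text
[ -0.   76.4 222.9 506.2 379.6  46.5 293.1] 1.9662138583953492e-10 11
137 45 [  6.   29.5 109.  -55.3  59.2  39.5] 0.0
125 45 [  6.   30.8 109.4 -56.2  58.2  41.2] 0.0
110 45 [  6.   32.4 110.  -57.3  57.1  43.3] 0.0
100 45 [  6.   33.5 110.3 -58.1  56.3  44.8] 0.0
90 45 [  6.   34.6 110.5 -58.9  55.6  46.2] 0.0
45 [  6.   34.6 110.5 -58.9  55.6  46.2] [   6.    34.6  110.5  -58.9   55.6 -133.8]
40 [  3.7  32.4 110.6 -54.5  52.2  40.3] [   3.7   32.4  110.6  -54.5   52.2 -139.7]
35 [  1.1  30.5 110.5 -49.2  49.2  33.7] [   1.1   30.5  110.5  -49.2   49.2 -146.3]
30 [ -1.6  28.9 110.2 -43.2  46.7  26.3] [  -1.6   28.9  110.2  -43.2   46.7 -153.7]
clip - (array([-39.24149555,  40.87156345,  94.83881643,  31.56322837,
        80.29794898, -58.87484165]), np.float64(6.195932655828074e-12))
clip - (array([-39.24149555,  40.87156345,  94.83881643,  31.56322837,
        80.29794898, 121.12515835]), np.float64(6.352252057695296e-12))
rest - (array([-50.81451718,  53.05324747,  67.81647241,  27.88497896,
        95.39150367, -55.40826408]), np.float64(4.547473508864641e-13))
rest - (array([-52.54456363,  58.15068293,  63.25009083,  32.4364001 ,
       103.94594612, -56.02148115]), np.float64(5.684341886080802e-14))
rest - (array([-50.81451718,  53.05324747,  67.81647241,  27.88497896,
        95.39150367, 124.59173592]), np.float64(5.968558980384842e-13))
rest - (array([-52.54456363,  58.15068293,  63.25009083,  32.4364001 ,
       103.94594612, 123.97851885]), np.float64(2.8421709430404007e-13))
```

Run:
```python
from kin import *
q=arm.state()['joint_positions']
G=[470,-86,215]
for psi in range(0,181,15):
    q,e=ikG(G,tool(1,3.9+psi),q);ok=((q>LO)&(q<HI)).all();print(psi,q.round(1),round(e,3),ok)
print(np.linalg.inv(tool(1,3.9))@[0,0,1])
ct=dict(np.load('top6.npz'))
Z=lambda p:((p[0]+.5)/10-.5+295,(p[1]+.5)/10-.5+180)
for n,P,z in [('plate',[(123,132),(541,158),(536,414),(118,392)],6),('top',[(238,170),(530,185),(530,288),(230,275)],70)]:
    P=np.array([onplane(ct,*Z(p),z)[:2] for p in P]);d=P[0]+P[3]-P[1]-P[2];print(n,P.round(1).tolist(),P.mean(0),np.degrees(np.arctan2(-d[0],d[1])),[np.linalg.norm(P[i]-P[(i+1)%4]).round(1) for i in range(4)])
```

```text
0 [  6.   22.1 104.8 -50.6  66.2  29.2] 0.0 True
15 [  5.3  17.2 112.9 -57.7  54.4  23.8] 0.0 False
30 [  2.1  12.2 120.4 -65.9  41.2  18.1] 0.0 False
45 [ -4.3   7.5 126.7 -75.3  25.9  11.6] 0.0 False
60 [-14.4   3.9 131.2 -86.1   8.3   4.4] 0.0 False
75 [-26.5   2.4 132.9 -94.3 -10.8  -6.6] 0.0 False
90 [ -37.1    3.6  131.5 -104.7  -28.7  -15. ] 0.0 False
105 [ -44.     7.1  127.3 -114.   -43.6  -22.6] 0.0 False
120 [ -47.    11.7  121.1 -122.4  -55.8  -28.8] 0.0 False
135 [ -47.2   16.7  113.6 -129.9  -66.4  -34.2] 0.0 False
150 [ -45.6   21.7  105.6 -136.6  -76.1  -39.4] 0.0 False
165 [ -42.8   26.4   97.4 -142.9  -85.1  -44.8] 0.0 False
180 [ -39.2   30.7   89.5 -148.9  -93.5  -50.9] 0.0 False
[-0.70710678  0.         -0.70710678]
plate [[545.2, -238.0], [541.3, -336.2], [480.7, -334.0], [483.7, -236.8]] [ 512.70167468 -286.27256237] -2.0012030763127235 [np.float64(98.3), np.float64(60.6), np.float64(97.3), np.float64(61.5)]
top [[525.1, -254.9], [523.2, -319.4], [500.2, -319.0], [501.6, -253.0]] [ 512.50522243 -286.59539859] -1.4119853079098368 [np.float64(64.5), np.float64(23.0), np.float64(66.0), np.float64(23.6)]
```

>>> carry_out:
  targets: [-1.5, 0, -1.5, 0, 0, 0, 255, -2.2, 0, -2.2, 0, 0, 0, 255, -2, 0, -2, 0, 0, 0, 255, 0, 0, 0, 0, 6, 0, 255, 0, 0, 0, 0, 6, 0, 255, 0, 0, 0, 0, 6, 0, 255, 0, 0, 0, 0, 6, 0, 255, 0, 0, 0, 0, 6, 0, 255, 0, 0, 0, 0, 6, 0, 255, 0, 0, 0, 0, 6, 0, 255, 0, 0, 0, 0, 6, 0, 255, 0, 0, 0, 0, 6, 0, 255, 0, 0, 0, 0, 6, 0, 255, 0, 0, 0, 0, 6, 0, 255, 0, 0, 0, 0, 6, 0, 255, 0, 0, 0, 0, 6, 0, 255, 0, 0, 0, 0, 6, 0, 255, 0, 0, 0, 0, 6, 0, 255]

```text
time: 11.5
eef_pos: [471.0, -83.1, 228.2]
tool_rot: [[-0.055, 0.998, -0.038], [0.704, 0.066, 0.707], [0.708, 0.012, -0.706]]
wrist_force: [-0.4, -0.1, -1.2]
gripper_width: 0.389
```

>>> carry_out:
  targets: [0, 0, 0, 0, 0, 7, 255, 0, 0, 0, 0, 0, 7, 255, 0, 0, 0, 0, 0, 7, 255, 0, 0, 0, 0, 0, 7, 255, 0, 0, 0, 0, 0, 7, 255, 0, 0, 0, 0, 0, 7, 255, 0, 0, 0, 0, 0, 7, 255, 0, 0, 0, 0, 0, 7, 255, 0, 0, 0, 0, 0, 7, 255, 0, 0, 0, 0, 0, 7, 255, 0, 0, 0, 0, 0, 7, 255, 0, 0, 0, 0, 0, 7, 255, 0, 0, 0, 0, 0, 7, 255, 0, 0, 0, 0, 0, 7, 255, 0, 0, 0, 0, 0, 7, 255, 0, 0, 0, 0, 0, 7, 255, 0, 0, 0, 0, 0, 7, 255, 0, 0, 0, 0, 0, 7, 255, 0, 0, 0, 0, 0, 7, 255, 0, 0, 0, 0, 0, 7, 255]

```text
time: 13.17
eef_pos: [470.8, -82.6, 227.6]
tool_rot: [[0.679, -0.733, -0.04], [-0.502, -0.503, 0.704], [-0.536, -0.458, -0.709]]
wrist_force: [0.5, -1.0, -1.3]
gripper_width: 0.392
```

Run:
```python
from h import *
status(); to([470,-86,140],tool(-1,3.9,180),0)
```

```text
13.17 q [-38.7  29.6  90.   31.7  93.4  89.9] p [470.8 -82.6 227.6] F [ 0.5 -1.  -1.3] g 0.392
[[0.679, -0.733, -0.04], [-0.502, -0.503, 0.704], [-0.536, -0.458, -0.709]]
rv deg [-0.39 -0.34 40.01] shift cur [48.2 42.4 53.8] shift tgt axes [64.4  1.  53.6] world [ -0.5  -7.7 -83.4]
```

>>> carry_out:
  targets: [0, 0, 0, 0, 0, 6.7, 255, 0, 0, 0, 0, 0, 6.7, 255, 0, 0, 0, 0, 0, 6.7, 255, 0, 0, 0, 0, 0, 6.7, 255, 0, 0, 0, 0, 0, 6.6, 255, 0, 0, 0, 0, 0, 6.6, 255, 1.6, 0.1, 1.4, 0, 0, 0, 255, 2.4, 0, 2, 0, 0, 0, 255, 2.4, 0, 2, 0, 0, 0, 255, 0, 0, 0, 0, 0, 0, 255, 0, 0, 0, 0, 0, 0, 255]

```text
time: 14.08
eef_pos: [470.5, -89.3, 143.3]
tool_rot: [[0.051, -0.998, -0.042], [-0.705, -0.066, 0.706], [-0.707, -0.006, -0.707]]
wrist_force: [0.4, -0.4, 0.2]
gripper_width: 0.392
```

Run:
```python
from h import *
status(); to([470,-86,125],tool(-1,3.9,180),0)
for n in ('wrist','scene'):
    c=viewer.get_calibration(n);np.savez(n+'8.npz',**c);cv2.imwrite(f'pics/{n}8.png',viewer.grab_frame(n)[:,:,::-1])
crop('pics/scene8.png',190,150,150,120,5,'pics/scene8z.png')
crop('pics/wrist8.png',190,60,130,120,5,'pics/wrist8z.png')
```

```text
14.08 q [-39.3  36.4  93.6  31.5  85.  123.9] p [470.5 -89.3 143.3] F [ 0.4 -0.4  0.2] g 0.392
[[0.051, -0.998, -0.042], [-0.705, -0.066, 0.706], [-0.707, -0.006, -0.707]]
rv deg [-0.35  0.03  0.16] shift cur [10.6  0.3  9.3] shift tgt axes [10.6  0.2  9.3] world [ -0.2  -1.  -14.1]
```

View pics/scene8z.png

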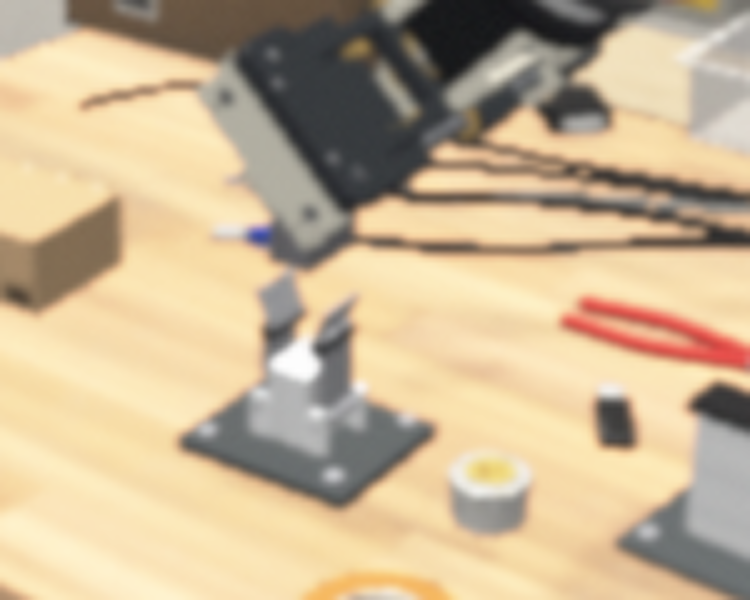

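View pics/wrist8z.png

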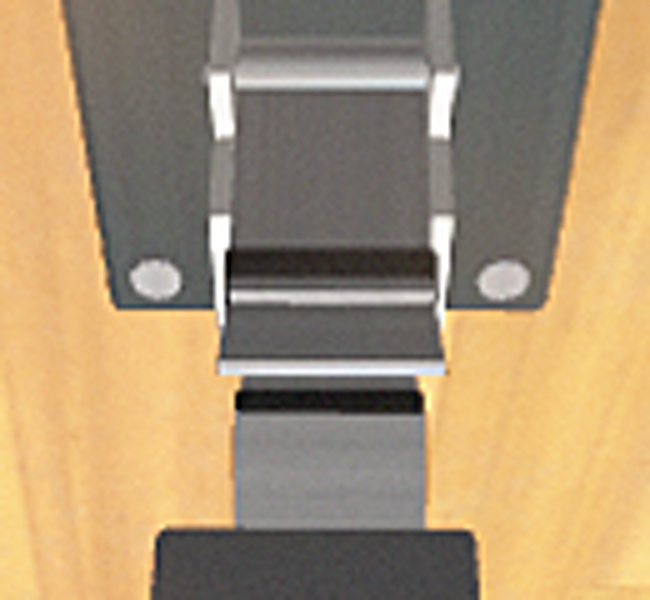

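>>> carry_out:
  targets: [0.7, 0.15, 0.7, 0, 0, 0, 255, 0.7, 0, 0.7, 0, 0, 0, 255, 0.4, 0, 0.4, 0, 0, 0, 255, 0, 0, 0, 0, 0, 0, 255]

```text
time: 14.52
eef_pos: [468.5, -88.8, 115.8]
tool_rot: [[0.049, -0.998, -0.043], [-0.705, -0.065, 0.706], [-0.708, -0.004, -0.706]]
wrist_force: [-1.3, -0.3, -1.3]
gripper_width: 0.389
```

Run:
```python
from h import *
status(); to([468.5,-85.7,105],tool(-1,3.9,180),0)
for n in ('wrist','scene'):
    c=viewer.get_calibration(n);np.savez(n+'9.npz',**c);cv2.imwrite(f'pics/{n}9.png',viewer.grab_frame(n)[:,:,::-1])
crop('pics/scene9.png',215,180,75,60,10,'pics/scene9z.png')
crop('pics/wrist9.png',190,60,130,120,5,'pics/wrist9z.png')
```

```text
14.52 q [-39.4  38.7  94.8  31.6  82.1 122.1] p [468.5 -88.8 115.8] F [-1.3 -0.3 -1.3] g 0.389
[[0.049, -0.998, -0.043], [-0.705, -0.065, 0.706], [-0.708, -0.004, -0.706]]
rv deg [-0.27  0.06  0.06] shift cur [ 5.4 -0.1  3.8] shift tgt axes [ 5.4 -0.2  3.8] world [ 0.3 -1.2 -6.5]
```

View pics/scene9z.png

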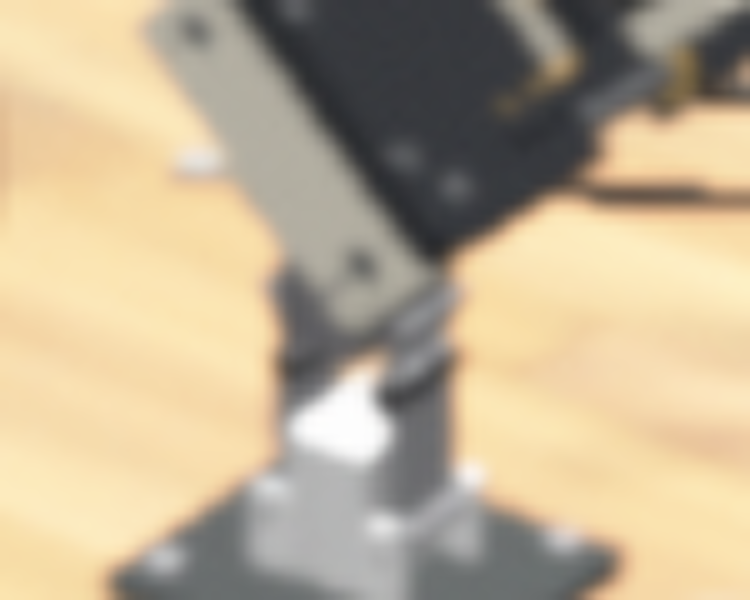

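View pics/wrist9z.png

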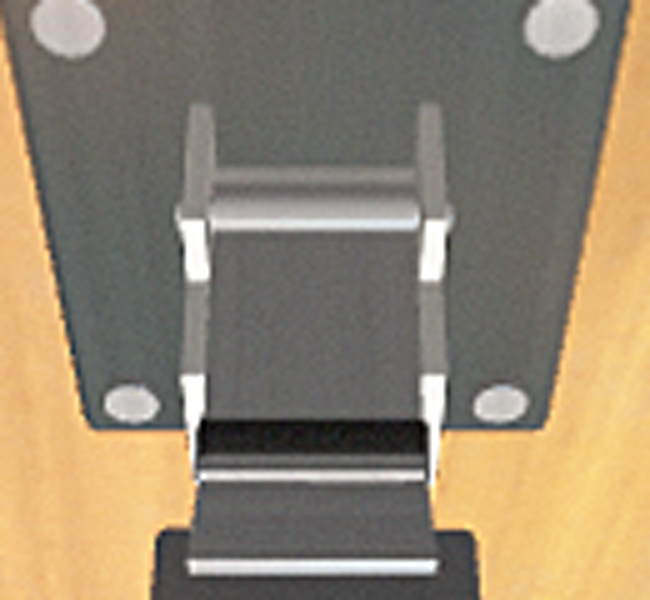

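>>> carry_out:
  targets: [0.3, 0, 0.3, 0, 0, 0, 255, 0.3, 0, 0.3, 0, 0, 0, 255, 0, 0, 0, 0, 0, 0, 255]

```text
time: 14.87
eef_pos: [469.4, -88.8, 108.5]
tool_rot: [[0.05, -0.998, -0.042], [-0.704, -0.065, 0.707], [-0.708, -0.006, -0.706]]
wrist_force: [1.8, 0.8, 2.0]
gripper_width: 0.394
```

>>> carry_out:
  targets: [0.3, 0, 0.3, 0, 0, 0, 255, 0, 0, 0, 0, 0, 0, 255]

```text
time: 15.03
eef_pos: [469.3, -89.1, 103.8]
tool_rot: [[0.05, -0.998, -0.042], [-0.705, -0.065, 0.706], [-0.707, -0.006, -0.707]]
wrist_force: [1.0, 0.3, -0.0]
gripper_width: 0.391
```

>>> carry_out:
  targets: [0.2, 0, 0.2, 0, 0, 0, 255, 0, 0, 0, 0, 0, 0, 255]

```text
time: 15.2
eef_pos: [469.1, -89.1, 100.9]
tool_rot: [[0.05, -0.998, -0.042], [-0.705, -0.065, 0.706], [-0.707, -0.005, -0.707]]
wrist_force: [0.9, 0.3, -0.1]
gripper_width: 0.39
```

Run:
```python
from h import *
status(); to([468.5,-85.7,90],tool(-1,3.9,180),0)
for n in ('wrist','scene'):
    c=viewer.get_calibration(n);np.savez(n+'10.npz',**c);cv2.imwrite(f'pics/{n}10.png',viewer.grab_frame(n)[:,:,::-1])
crop('pics/scene10.png',215,180,75,60,10,'pics/scene10z.png')
```

```text
15.2 q [-39.3  40.   95.2  31.8  80.6 121.2] p [469.1 -89.1 100.9] F [ 0.9  0.3 -0.1] g 0.39
[[0.05, -0.998, -0.042], [-0.705, -0.065, 0.706], [-0.707, -0.005, -0.707]]
rv deg [-0.34 -0.    0.1 ] shift cur [5.3 0.4 4.1] shift tgt axes [5.3 0.4 4.1] world [-0.3 -0.9 -6.6]
```

View pics/scene10z.png

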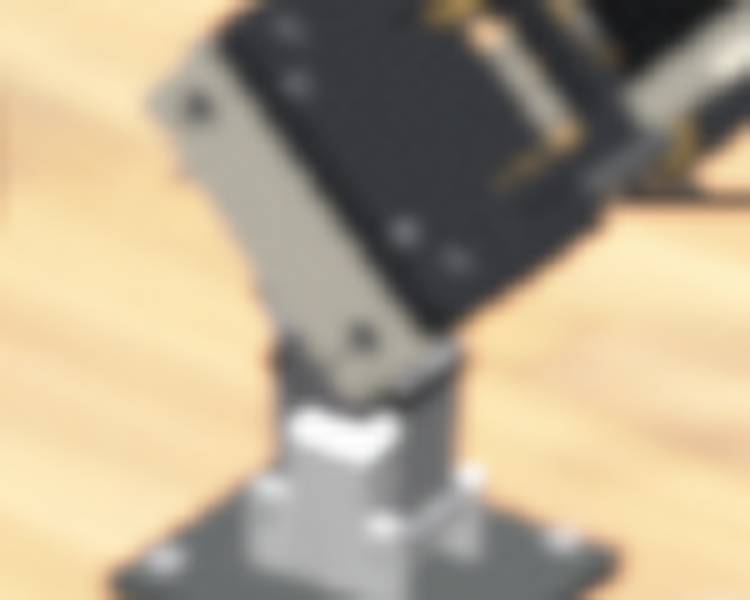

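View pics/wrist10.png

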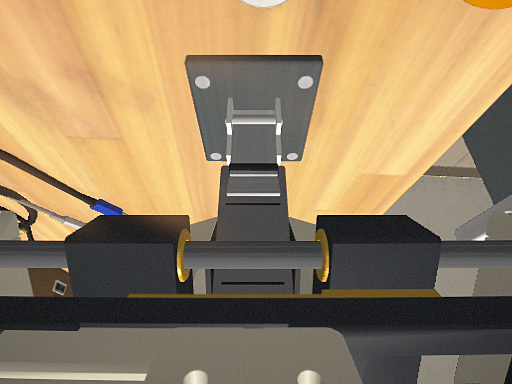

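>>> carry_out:
  targets: [0.2, 0, 0.2, 0, 0, 0, 255, 0, 0, 0, 0, 0, 0, 255]

```text
time: 15.47
eef_pos: [469.1, -89.1, 98.1]
tool_rot: [[0.05, -0.998, -0.042], [-0.705, -0.065, 0.706], [-0.707, -0.005, -0.707]]
wrist_force: [1.3, 0.4, 1.4]
gripper_width: 0.388
```

Run:
```python
from h import *
status()
```

```text
15.47 q [-39.3  40.3  95.3  31.8  80.3 121. ] p [469.1 -89.1  98.1] F [1.3 0.4 1.4] g 0.388
[[0.05, -0.998, -0.042], [-0.705, -0.065, 0.706], [-0.707, -0.005, -0.707]]
```

Run:
```python
from h import *
cv2.imwrite('pics/scene11.png',viewer.grab_frame('scene')[:,:,::-1])
crop('pics/scene11.png',230,195,50,40,14,'pics/scene11z.png')
c=viewer.get_calibration('scene')
for n,X in dict(stopc=(469,-85.7,45),stopNear=(458,-96.7,45),pad=(469,-85.7,58),mid=(469,-85.7,94),top=(469,-85.7,139),bot=(469,-85.7,49),lipm=(469,-104,77),lipp=(469,-68,77)).items():
    p=proj(c,X);print(n,p.round(1),((p-[230,195]+.5)*14).round())
```

```text
stopc [251.1 220.5] [303. 364.]
stopNear [251.9 224. ] [313. 413.]
pad [251.1 215.3] [303. 291.]
mid [251.1 200.4] [302.  83.]
top [251.1 181.2] [ 302. -187.]
bot [251.1 218.9] [303. 341.]
lipm [257.8 210. ] [396. 216.]
lipp [244.8 205.2] [214. 149.]
```

View pics/scene11z.png

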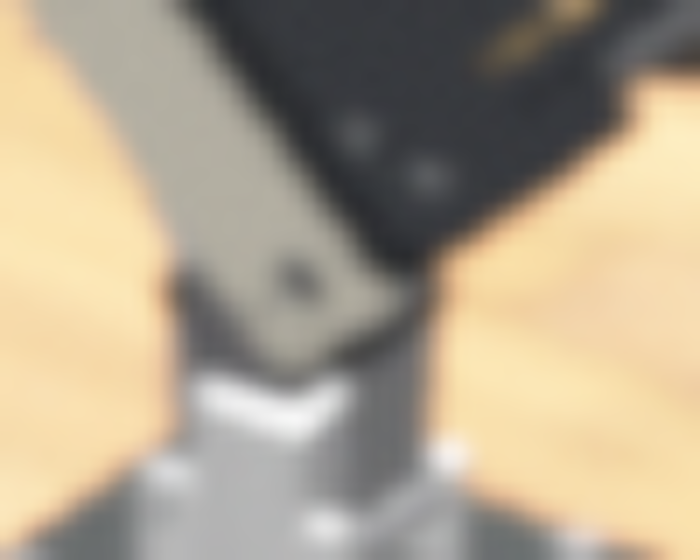

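>>> carry_out:
  targets: [0.1, 0, 0.1, 0, 0, 0, 255, 0.1, 0, 0.1, 0, 0, 0, 255, 0, 0, 0, 0, 0, 0, 255]

```text
time: 15.77
eef_pos: [469.0, -89.1, 95.3]
tool_rot: [[0.05, -0.998, -0.042], [-0.705, -0.065, 0.706], [-0.707, -0.005, -0.707]]
wrist_force: [0.7, 0.8, -0.0]
gripper_width: 0.392
```

Run:
```python
from h import *
s=arm.state();c=viewer.get_calibration('wrist');np.savez('w12.npz',**c)
im=viewer.grab_frame('wrist');cv2.imwrite('pics/w12.png',im[:,:,::-1])
crop('pics/w12.png',190,130,130,110,6,'pics/w12z.png')
R=np.array(s['tool_rot']);G=s['eef_pos']+6*R[:,2]
ex=(R[:,0]+R[:,2])/2**.5; n=(R[:,0]-R[:,2])/2**.5
print('G',G.round(1),'ex',ex.round(2),'n',n.round(2))
for v in (166,203,283,287):
    o,d=ray(c,252,v)
    t=((G+11*n-o)@n)/(d@n);X=o+t*d;print(v,'along',((X-G)@ex).round(1),X.round(1))
```

```text
G [468.8 -84.8  91.1] ex [ 0.01  0.   -1.  ] n [ 0.07 -1.   -0.  ]
166 along 46.1 [470.3 -95.8  45. ]
203 along 22.4 [470.2 -95.8  68.7]
283 along -18.7 [469.9 -95.8 109.8]
287 along -20.5 [469.9 -95.8 111.6]
```

View pics/w12z.png

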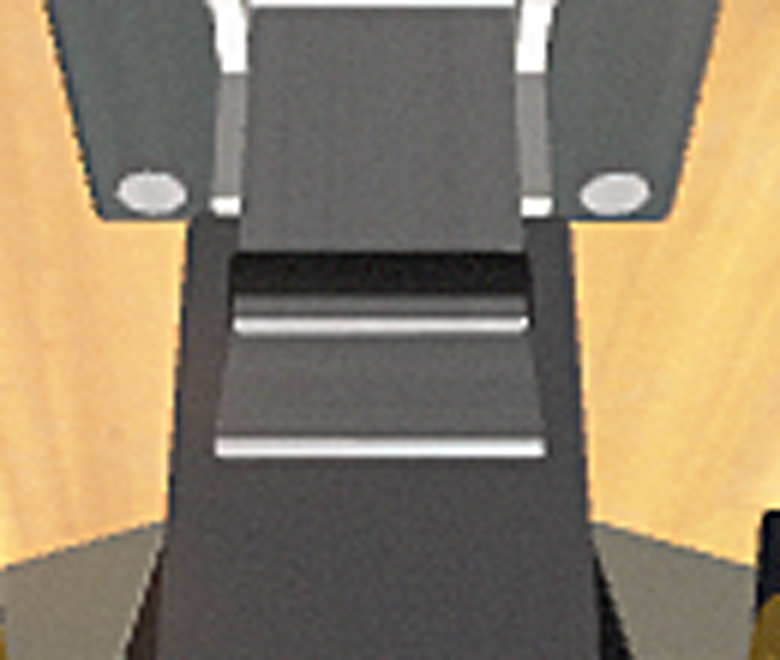

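>>> carry_out:
  targets: [0.1, 0, 0.1, 0, 0, 0, 255]

```text
time: 15.9
eef_pos: [469.1, -89.0, 94.3]
tool_rot: [[0.05, -0.998, -0.042], [-0.705, -0.065, 0.706], [-0.707, -0.006, -0.707]]
wrist_force: [0.1, -3.0, 19.3]
gripper_width: 0.389
```

>>> carry_out:
  targets: [0, 0, 0, 0, 0, 0, 255]

```text
time: 15.98
eef_pos: [469.1, -89.1, 94.4]
tool_rot: [[0.05, -0.998, -0.042], [-0.705, -0.065, 0.706], [-0.707, -0.006, -0.707]]
wrist_force: [-0.4, -0.7, 5.1]
gripper_width: 0.394
```

>>> carry_out:
  targets: [0, 0, 0, 0, 0, 0, 130, 0, 0, 0, 0, 0, 0, 100, 0, 0, 0, 0, 0, 0, 40, 0, 0, 0, 0, 0, 0, 0, 0, 0, 0, 0, 0, 0, 0, 0, 0, 0, 0, 0, 0, 0]

```text
time: 16.48
eef_pos: [469.1, -89.1, 94.0]
tool_rot: [[0.05, -0.998, -0.042], [-0.705, -0.065, 0.706], [-0.707, -0.005, -0.707]]
wrist_force: [-0.4, -0.3, -0.6]
gripper_width: 0.776
```

Run:
```python
from h import *
status()
cv2.imwrite('pics/w13.png',viewer.grab_frame('wrist')[:,:,::-1]);cv2.imwrite('pics/s13.png',viewer.grab_frame('scene')[:,:,::-1])
crop('pics/s13.png',205,160,100,80,7,'pics/s13z.png')
```

```text
16.48 q [-39.3  40.7  95.4  31.8  79.9 120.7] p [469.1 -89.1  94. ] F [-0.4 -0.3 -0.6] g 0.776
[[0.05, -0.998, -0.042], [-0.705, -0.065, 0.706], [-0.707, -0.005, -0.707]]
```

View pics/w13.png

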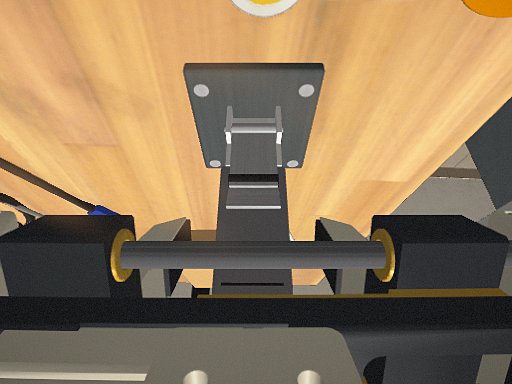

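View pics/s13z.png

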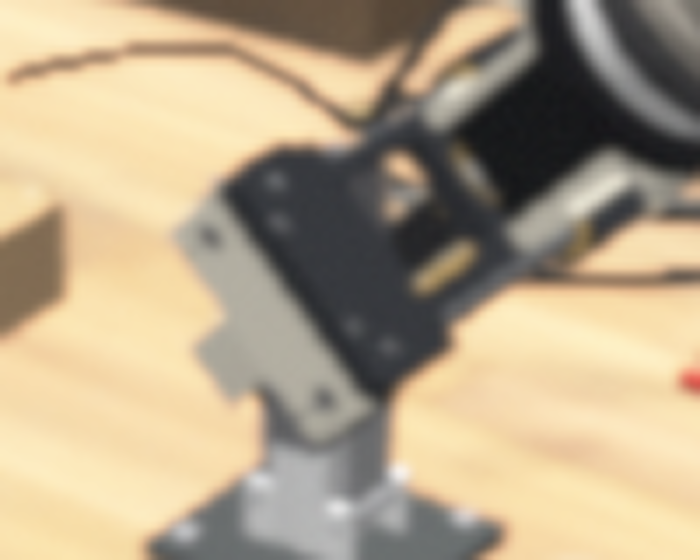

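Run:
```python
from kin import *
q0=arm.state()['joint_positions']
for P in ([470,-130,200],[470,-86,240]):
  for a in (45,38):
    q=q0
    for psi in range(0,181,20):
      for sg in (1,):
        Rt=Ro.from_euler('z',sg*psi,degrees=True).as_matrix()@tool(-1,3.9,180,a)
        q,e=ik(np.array(P,float),Rt,q);print(P,a,psi,q.round(1),round(e,3),((q>LO)&(q<HI)).all())
```

```text
[470, -130, 200] 45 0 [-42.3  34.   87.   29.4  94.2 126.5] 0.0 True
[470, -130, 200] 45 20 [-36.8  38.6  77.9  20.8 103.7 116.8] 0.0 True
[470, -130, 200] 45 40 [-31.   42.   71.   11.4 110.5 104.8] 0.0 True
[470, -130, 200] 45 60 [-25.   43.9  67.3   0.9 113.8  91.2] 0.0 True
[470, -130, 200] 45 80 [-19.   44.   67.2  -9.9 112.9  76.9] 0.0 True
[470, -130, 200] 45 100 [-13.3  42.2  70.7 -19.8 107.7  63.8] 0.0 True
[470, -130, 200] 45 120 [ -8.1  38.9  77.4 -28.6  99.1  52.6] 0.0 True
[470, -130, 200] 45 140 [ -3.8  34.3  86.3 -36.7  88.   43.3] 0.0 True
[470, -130, 200] 45 160 [ -0.8  28.9  96.7 -44.9  74.9  35.7] 0.0 True
[470, -130, 200] 45 180 [  0.   23.  107.5 -54.3  60.3  29.1] 0.0 True
[470, -130, 200] 38 0 [-40.4  30.9  88.4  26.1  89.4 128.6] 0.0 True
[470, -130, 200] 38 20 [-35.6  35.1  80.5  18.4  97.9 117.5] 0.0 True
[470, -130, 200] 38 40 [-30.4  38.2  74.6   9.9 104.  104.9] 0.0 True
[470, -130, 200] 38 60 [-24.9  39.8  71.4   0.8 106.8  91.2] 0.0 True
[470, -130, 200] 38 80 [-19.5  39.9  71.3  -8.5 105.9  77. ] 0.0 True
[470, -130, 200] 38 100 [-14.4  38.3  74.3 -17.
[... 995 characters left out ...]
0 True
[470, -86, 240] 38 0 [-36.9  26.2  89.5  27.8  91.2 133.1] 0.0 True
[470, -86, 240] 38 20 [-32.1  30.8  81.4  20.4 100.1 121.7] 0.0 True
[470, -86, 240] 38 40 [-26.9  34.4  75.   12.2 106.7 108.9] 0.0 True
[470, -86, 240] 38 60 [-21.4  36.5  71.1   3.1 110.3  94.8] 0.0 True
[470, -86, 240] 38 80 [-15.9  37.   70.2  -6.4 110.3  80. ] 0.0 True
[470, -86, 240] 38 100 [-10.6  35.8  72.4 -15.4 106.6  65.8] 0.0 True
[470, -86, 240] 38 120 [ -5.7  33.   77.5 -23.5  99.7  52.7] 0.0 True
[470, -86, 240] 38 140 [ -1.7  29.   84.7 -30.5  90.2  40.9] 0.0 True
[470, -86, 240] 38 160 [  1.2  23.9  93.2 -36.8  78.6  30. ] 0.0 True
[470, -86, 240] 38 180 [  2.2  18.2 102.4 -42.6  65.4  18.8] 0.0 True
```

>>> carry_out:
  targets: [0, 0, -1.5, 0, 0, 0, 0, 0, 0, -3, 0, 0, 0, 0, 0, 0, -3, 0, 0, 0, 0, 0, 0, -2.5, 0, 0, 0, 0, -3, 0, -0.4, 0, 0, 0, 0, -3, 0, -0.4, 0, 0, 0, 0, -3, 0, -0.4, 0, 0, 0, 0, -3, 0, -0.4, 0, 0, 0, 0, 0, 0, 0, 0, 7, 0, 0, 0, 0, 0, -4.26, 0, -5.45, 0, 0, 0, 0, -4.26, 0, -5.45, 0, 0, 0, 0, -4.26, 0, -5.45, 0, 0, 0, 0, -4.26, 0, -5.45, 0, 0, 0, 0, -4.26, 0, -5.45, 0, 0, 0, 0, -4.26, 0, -5.45, 0]

```text
time: 17.83
eef_pos: [468.1, -86.5, 260.9]
tool_rot: [[0.565, -0.7, -0.436], [-0.551, -0.714, 0.432], [-0.613, -0.004, -0.79]]
wrist_force: [-0.4, 0.7, -1.2]
gripper_width: 0.997
```

>>> carry_out:
  targets: [0, 0, 0, -4.26, 0, -5.45, 0, 0, 0, 0, -4.26, 0, -5.45, 0, 0, 0, 0, -4.26, 0, -5.45, 0, 0, 0, 0, -4.26, 0, -5.45, 0, 0, 0, 0, -4.26, 0, -5.45, 0, 0, 0, 0, -4.26, 0, -5.45, 0, 0, 0, 0, -4.26, 0, -5.45, 0, 0, 0, 0, -4.26, 0, -5.45, 0, 0, 0, 0, -4.26, 0, -5.45, 0, 0, 0, 0, -4.26, 0, -5.45, 0, 0, 0, 0, -4.26, 0, -5.45, 0, 0, 0, 0, -4.26, 0, -5.45, 0, 0, 0, 0, -4.26, 0, -5.45, 0, 0, 0, 0, -4.26, 0, -5.45, 0, 0, 0, 0, -4.26, 0, -5.45, 0, 0, 0, 0, -4.26, 0, -5.45, 0, 0, 0, 0, -4.26, 0, -5.45, 0, 0, 0, 0, -4.26, 0, -5.45, 0]

```text
time: 19.33
eef_pos: [468.0, -85.8, 260.9]
tool_rot: [[0.138, 0.985, -0.102], [0.776, -0.171, -0.607], [-0.615, 0.005, -0.788]]
wrist_force: [0.2, -0.1, -0.3]
gripper_width: 0.999
```

Run:
```python
from h import *
status(); to([469,-85,90],tool(1,3.9,0,38),80)
for n in ('wrist','scene','top'):
    c=viewer.get_calibration(n);np.savez(n+'14.npz',**c);cv2.imwrite(f'pics/{n}14.png',viewer.grab_frame(n)[:,:,::-1])
crop('pics/scene14.png',205,150,100,100,6,'pics/scene14z.png')
```

```text
19.33 q [  1.8  20.5  94.9 -38.3  76.7  24.9] p [468.  -85.8 260.9] F [ 0.2 -0.1 -0.3] g 0.999
[[0.138, 0.985, -0.102], [0.776, -0.171, -0.607], [-0.615, 0.005, -0.788]]
rv deg [-8.250e+00 -1.000e-02 -1.102e+01] shift cur [104.7 -12.3  49. ] shift tgt axes [105.8   1.1  48.2] world [  -2.6   53.6 -103.1]
```

View pics/scene14z.png

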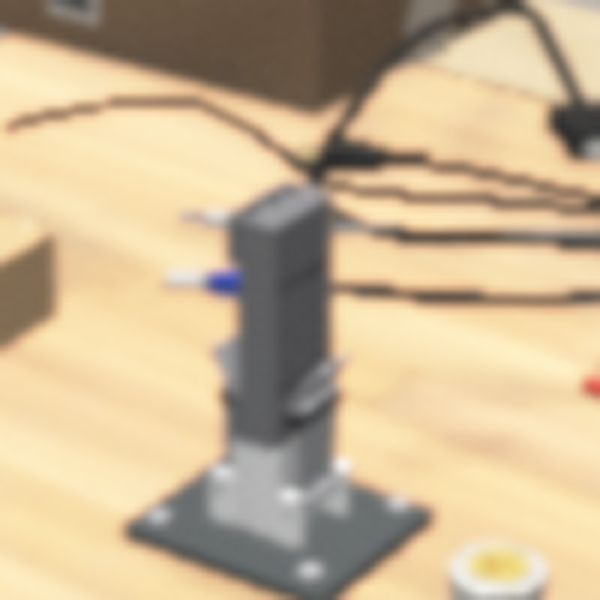

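View pics/wrist14.png

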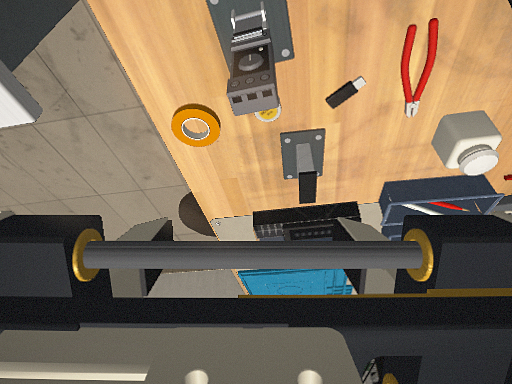

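View pics/top14.png

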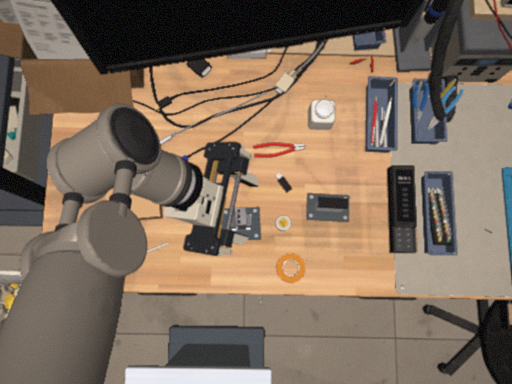

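>>> carry_out:
  targets: [0, 0, 0, -4.1, 0, -5.5, 0, 0, 0, 0, -4.1, 0, -5.5, 0, 2.5, 0.1, 0.6, 0, 0, 0, 0, 3.5, 0, 1.8, 0, 0, 0, 0, 3.5, 0, 1.8, 0, 0, 0, 0, 1, 0, 0.6, 0, 0, 0, 0, 0, 0, 0, 0, 0, 0, 0, 0, 0, 0, 0, 0, 0, 0]

```text
time: 20.15
eef_pos: [466.4, -33.4, 158.3]
tool_rot: [[-0.047, 0.998, 0.035], [0.786, 0.058, -0.615], [-0.616, -0.001, -0.788]]
wrist_force: [0.0, -0.0, -0.6]
gripper_width: 0.997
```

Run:
```python
from h import *
status(); to([469,-85,90],tool(1,3.9,0,38),0)
for n in ('wrist',):
    c=viewer.get_calibration(n);np.savez(n+'15.npz',**c);cv2.imwrite(f'pics/{n}15.png',viewer.grab_frame(n)[:,:,::-1])
```

```text
20.15 q [  8.7  26.  106.  -44.5  61.   32.2] p [466.4 -33.4 158.3] F [ 0.  -0.  -0.6] g 0.997
[[-0.047, 0.998, 0.035], [0.786, 0.058, -0.615], [-0.616, -0.001, -0.788]]
rv deg [-0.38  0.04 -0.41] shift cur [ 1.4 -0.4 79.6] shift tgt axes [ 1.4 -0.9 79.6] world [  2.4 -47.9 -63.6]
```

View pics/wrist15.png

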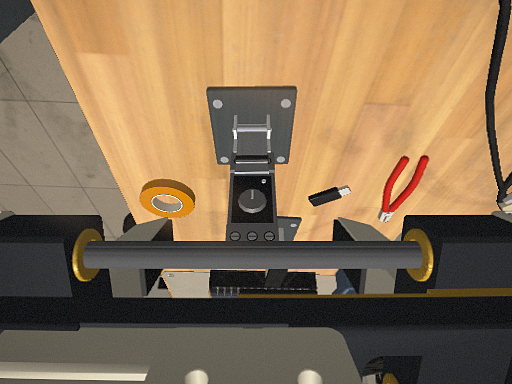

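>>> carry_out:
  targets: [0.1, 0, 2, 0, 0, -0.4, 0, 0, 0, 2.5, -0.3, 0, 0, 0, 0, 0, 2, 0, 0, 0, 0, 0, 0, 1, 0, 0, 0, 0, 0, 0, 0.4, 0, 0, 0, 0, 0, 0, 0, 0, 0, 0, 0]

```text
time: 20.7
eef_pos: [469.3, -81.7, 96.2]
tool_rot: [[-0.053, 0.998, 0.042], [0.786, 0.067, -0.614], [-0.616, 0.001, -0.788]]
wrist_force: [-0.3, -0.1, 0.5]
gripper_width: 1.0
```

Run:
```python
from h import *
status(); to([469,-85,90],tool(1,3.9,0,38),0)
cv2.imwrite(f'pics/scene16.png',viewer.grab_frame('scene')[:,:,::-1])
crop('pics/scene16.png',185,140,120,100,6,'pics/scene16z.png')
```

```text
20.7 q [  2.7  31.4 110.6 -52.3  51.1  37.7] p [469.3 -81.7  96.2] F [-0.3 -0.1  0.5] g 1.0
[[-0.053, 0.998, 0.042], [0.786, 0.067, -0.614], [-0.616, 0.001, -0.788]]
rv deg [ 0.01  0.02 -0.06] shift cur [ 1.2 -0.5  0.9] shift tgt axes [ 1.2 -0.5  0.9] world [-0.5  0.4 -1.4]
```

View pics/scene16z.png

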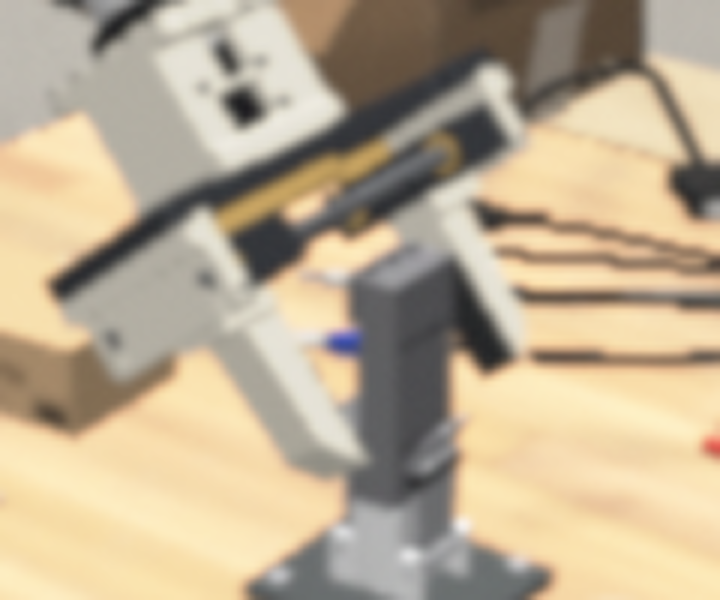

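>>> carry_out:
  targets: [0.1, -0.05, 0.1, 0, 0, 0, 120, 0, 0, 0, 0, 0, 0, 140, 0, 0, 0, 0, 0, 0, 140, 0, 0, 0, 0, 0, 0, 140, 0, 0, 0, 0, 0, 0, 255, 0, 0, 0, 0, 0, 0, 255, 0, 0, 0, 0, 0, 0, 255, 0, 0, 0, 0, 0, 0, 255, 0, 0, 0, 0, 0, 0, 255, 0, 0, 0, 0, 0, 0, 255, 0, 0, 0, 0, 0, 0, 255, 0, 0, 0, 0, 0, 0, 255, 0, 0, 0, 0, 0, 0, 255]
  squeeze: 8

```text
time: 21.83
eef_pos: [468.4, -80.7, 94.3]
tool_rot: [[-0.055, 0.998, 0.043], [0.786, 0.069, -0.614], [-0.616, -0.0, -0.788]]
wrist_force: [0.4, 0.5, 0.6]
gripper_width: 0.39
```

>>> carry_out:
  targets: [0, 0, 0, 0, 0, 0, 255, 0, 0, 0, 0, 0, 0, 255, 0, 0, 0, 0, 0, 0, 255]
  squeeze: 40

```text
time: 22.08
eef_pos: [468.5, -80.7, 94.3]
tool_rot: [[-0.055, 0.998, 0.043], [0.786, 0.069, -0.614], [-0.616, 0.0, -0.788]]
wrist_force: [0.5, -0.3, 0.5]
gripper_width: 0.388
```

Run:
```python
from kin import *
s=status(); to([469,-85,90],tool(1,3.9,0,38),0)
q=s['joint_positions']
print('up',ikG([469,-85,190],tool(1,3.9,0,38),q)[0].round(1))
for y in (-150,-285): print(y,ikG([490,y,220],tool(1,3.9,0,38),q)[0].round(1))
# then swing at y -85, or at rest
for a in (38,10,-20,-52):
   print(a,ikG([490,-200,210],tool(1,3.9,0,a),q)[0].round(1))
```

```text
22.08 q [  2.9  31.6 110.7 -52.5  50.9  38. ] p [468.5 -80.7  94.3] F [ 0.5 -0.3  0.5] g 0.388
[[-0.055, 0.998, 0.043], [0.786, 0.069, -0.614], [-0.616, 0.0, -0.788]]
rv deg [ 0.05 -0.01  0.06] shift cur [-0.7  0.3  0. ] shift tgt axes [-0.7  0.3  0. ] world [ 0.3 -0.6  0.4]
up [  2.8  21.7 105.7 -44.8  60.8  24.5]
-150 [ -5.1  20.4 101.9 -44.7  59.9  15. ]
-285 [-21.   21.3 100.4 -46.3  50.6   3.1]
38 [-11.2  21.1 102.7 -46.4  55.2  12.1]
10 [-25.6  20.   93.5  -9.9  61.9 -25.2]
-20 [-38.8  28.1  82.8  14.7  83.3 -46.3]
-52 [-47.3  42.1  73.1  31.1 107.  -53.6]
```

>>> carry_out:
  targets: [-0.3, 0, -0.4, 0, 0, 0, 255, -0.6, 0, -0.8, 0, 0, 0, 255, -1.2, 0, -1.6, 0, 0, 0, 255, -1.8, 0, -2.3, 0, 0, 0, 255, -1.8, 0, -2.3, 0, 0, 0, 255, -1.8, 0, -2.3, 0, 0, 0, 255, 0, 0, 0, 0, 0, 0, 255]

```text
time: 22.67
eef_pos: [470.2, -80.2, 222.2]
tool_rot: [[-0.05, 0.998, 0.05], [0.786, 0.07, -0.614], [-0.616, 0.008, -0.788]]
wrist_force: [1.3, 0.6, 0.0]
gripper_width: 0.387
```

Run:
```python
from h import *
status(); to([513,-287.5,200],tool(-1,-2,0,52),0)
for n in ('wrist','scene'):
    c=viewer.get_calibration(n);np.savez(n+'17.npz',**c);cv2.imwrite(f'pics/{n}17.png',viewer.grab_frame(n)[:,:,::-1])
```

```text
22.67 q [  2.9  19.4 103.9 -43.5  63.4  21.7] p [470.2 -80.2 222.2] F [1.3 0.6 0. ] g 0.387
[[-0.05, 0.998, 0.05], [0.786, 0.07, -0.614], [-0.616, 0.008, -0.788]]
rv deg [-0.27 89.93  6.67] shift cur [-157.4   27.6  146.9] shift tgt axes [-144.1   50.  -154.4] world [  42.6 -212.   -18.5]
```

View pics/wrist17.png

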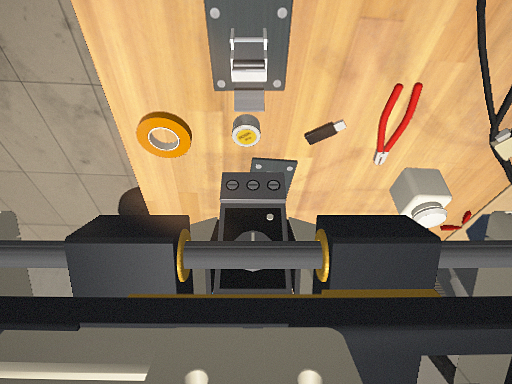

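View pics/scene17.png

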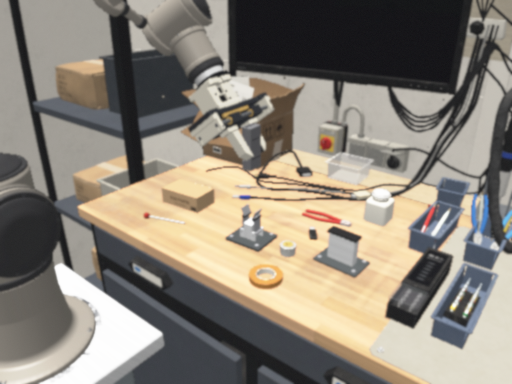

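>>> carry_out:
  targets: [0, 0.3, 0, 0, 6, 0, 255, 0, 0.3, 0, 0, 6, 0, 255, 0, 0.3, 0, 0, 6, 0, 255, 0, 0.3, 0, 0, 6, 0, 255, 0, 0.3, 0, 0, 6, 0, 255, 0, 0.3, 0, 0, 6, 0, 255, 0, 0.3, 0, 0, 6, 0, 255, 0, 0.3, 0, 0, 6, 0, 255, 0, 0.3, 0, 0, 6, 0, 255, 0, 0.3, 0, 0, 6, 0, 255, 0, 0, 0, 0, 6, 0, 255, 0, 0, 0, 0, 6, 0, 255, 0, 0, 0, 0, 6, 0, 255, 0, 0, 0, 0, 6, 0, 255, 0, 0, 0, 0, 6, 0, 255, 0, 0, 0, 0, 0, 0, 255]

```text
time: 24.1
eef_pos: [497.1, -79.2, 212.9]
tool_rot: [[-0.034, 0.998, -0.057], [0.608, 0.066, 0.791], [0.793, -0.008, -0.609]]
wrist_force: [-1.1, -0.3, -1.9]
gripper_width: 0.389
```

Run:
```python
from h import *
status(); to([513,-287.5,150],tool(-1,-2,0,52),0)
c=viewer.get_calibration('wrist');np.savez('wrist18.npz',**c);cv2.imwrite('pics/wrist18.png',viewer.grab_frame('wrist')[:,:,::-1])
crop('pics/wrist18.png',190,90,130,110,6,'pics/wrist18z.png')
```

```text
24.1 q [-38.5  36.1  85.9  36.1  97.7 -50.4] p [497.1 -79.2 212.9] F [-1.1 -0.3 -1.9] g 0.389
[[-0.034, 0.998, -0.057], [0.608, 0.066, 0.791], [0.793, -0.008, -0.609]]
rv deg [-4.84 -0.47  3.18] shift cur [-177.     2.1 -133.4] shift tgt axes [-177.4   23.2 -130.8] world [  15.7 -213.   -59.2]
```

View pics/wrist18z.png

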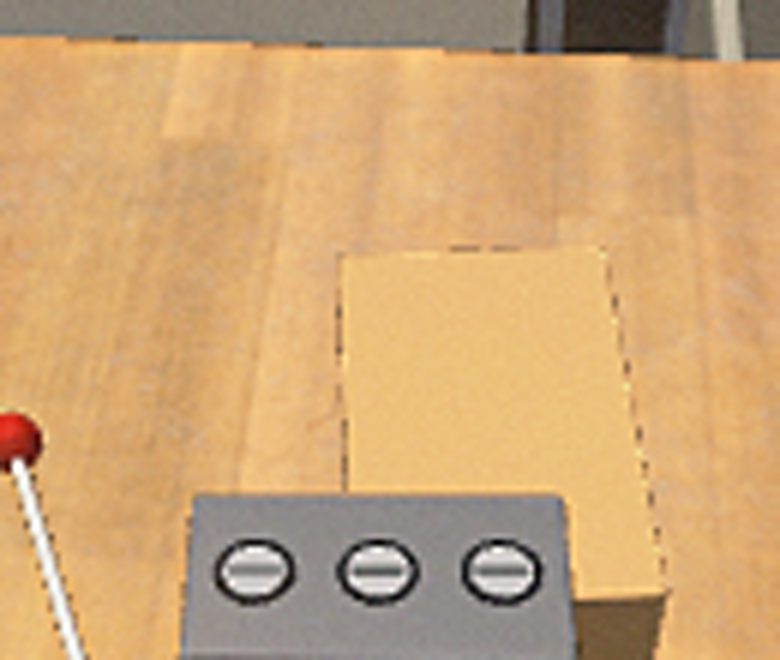

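Run:
```python
from kin import *
s=arm.state();c=dict(np.load('wrist18.npz'))
R=np.array(s['tool_rot']);G=s['eef_pos']+6*R[:,2]
a=np.radians(52);ex=R[:,0]*np.cos(a)+R[:,2]*np.sin(a);n=R[:,0]*np.sin(a)-R[:,2]*np.cos(a)
print(G.round(1),ex.round(3),n.round(3))
for off in (11,10,12):
  o,d=ray(c,252.5,171.9);t=((G+off*n-o)@n)/(d@n);X=o+t*d;print(off,'end along',((X-G)@ex).round(2))
q=s['joint_positions']
for z in (200,150,81): print(ikG([513,-287.5,z],tool(-1,-2,0,52),q)[0].round(1))
```

```text
[497.1 -74.1 210.1] [-0.067  0.998  0.003] [ 0.007 -0.002  1.   ]
11 end along 40.27
10 end along 41.16
12 end along 39.37
[-52.1  48.9  60.9  32.9 111.2 -49.6]
[-52.1  51.8  63.   31.9 106.8 -52.5]
[-52.1  56.6  64.7  31.1 101.4 -55.9]
```

Run:
```python
from h import *
s=arm.state();c=dict(np.load('wrist18.npz'))
R=np.array(s['tool_rot']);G=s['eef_pos']+6*R[:,2]
a=np.radians(52);ex=R[:,0]*np.cos(a)+R[:,2]*np.sin(a);n=R[:,0]*np.sin(a)-R[:,2]*np.cos(a)
for along,off in [(45,11),(43,9),(40.3,11),(45,6)]:
  for s_ in (-18,18):
    print(along,off,proj(c,G+along*ex+off*n+s_*R[:,1]).round(1),end=' ')
  print(proj(c,G+(along-17)*ex+off*n).round(1), 'dial panel floor end',proj(c,G+(along-90)*ex+off*n).round(1))
crop('pics/wrist18.png',205,160,95,70,8,'pics/wrist18y.png')
```

```text
45 11 [221.1 165.8] 45 11 [283.4 165.8] [252.2 188.8] dial panel floor end [252.2 335. ]
43 9 [221.1 170.7] 43 9 [283.4 170.7] [252.2 194. ] dial panel floor end [252.2 341.7]
40.3 11 [220.5 171.9] 40.3 11 [284.  171.8] [252.2 195.7] dial panel floor end [252.2 348.3]
45 6 [221.8 171.6] 45 6 [282.7 171.6] [252.2 194.4] dial panel floor end [252.2 337.8]
```

View pics/wrist18y.png

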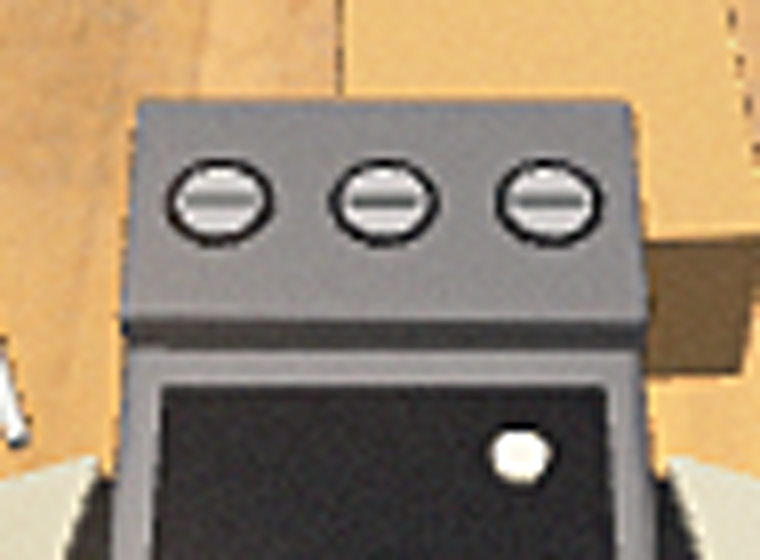

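View pics/wrist18.png

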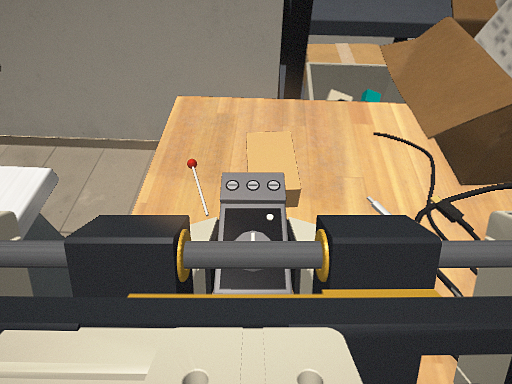

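>>> carry_out:
  targets: [0, 0, 0, -4.8, -0.5, 3.2, 255, -1.3, 0.2, -1, 0, 0, 0, 255, -2.6, 0.3, -1.9, 0, 0, 0, 255, -2.6, 0.3, -1.9, 0, 0, 0, 255, -2.6, 0.3, -1.9, 0, 0, 0, 255, -2.6, 0.3, -1.9, 0, 0, 0, 255, -2.6, 0.3, -1.9, 0, 0, 0, 255, -2.4, 0.4, -1.7, 0, 0, 0, 255, -1, 0.2, -0.8, 0, 0, 0, 255, 0, 0, 0, 0, 0, 0, 255, 0, 0, 0, 0, 0, 0, 255]

```text
time: 25.07
eef_pos: [515.3, -290.0, 159.1]
tool_rot: [[0.014, 1.0, 0.028], [0.623, -0.031, 0.782], [0.782, 0.007, -0.623]]
wrist_force: [-0.6, 0.9, -1.3]
gripper_width: 0.391
```

Run:
```python
from h import *
status(); to([513,-287.5,100],tool(-1,-2,0,52),0)
for n in ('wrist','scene','top'):
    c=viewer.get_calibration(n);np.savez(n+'19.npz',**c);cv2.imwrite(f'pics/{n}19.png',viewer.grab_frame(n)[:,:,::-1])
crop('pics/scene19.png',300,180,90,90,7,'pics/scene19z.png')
crop('pics/top19.png',280,160,100,80,7,'pics/top19z.png')
```

```text
25.07 q [-51.7  51.2  63.   31.9 106.7 -52.4] p [ 515.3 -290.   159.1] F [-0.6  0.9 -1.3] g 0.391
[[0.014, 1.0, 0.028], [0.623, -0.031, 0.782], [0.782, 0.007, -0.623]]
rv deg [0.06 0.55 0.45] shift cur [-44.7  -2.8  32.7] shift tgt axes [-45.   -2.4  32.3] world [ -2.4  -2.2 -55.4]
```

View pics/scene19z.png

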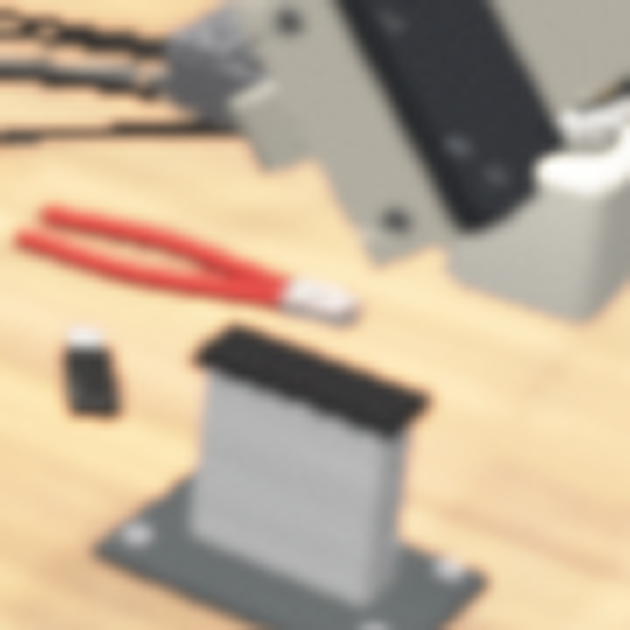

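View pics/top19z.png

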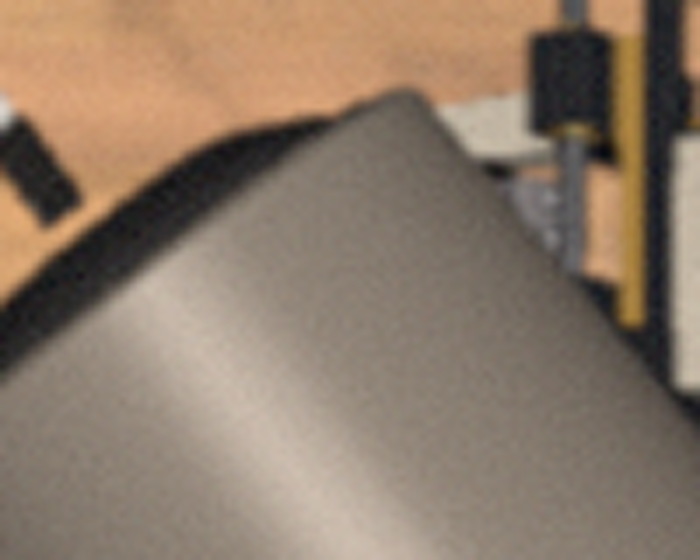

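View pics/wrist19.png

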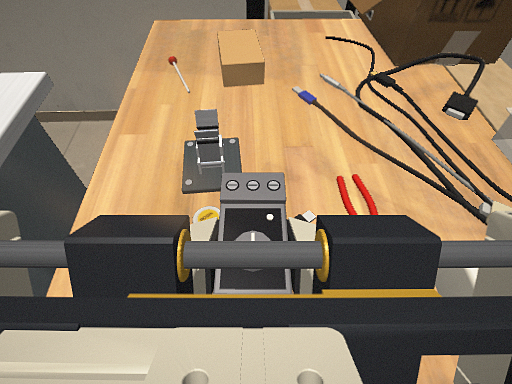

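>>> carry_out:
  targets: [-1.5, -0.1, 1.1, 0, 0.5, 0.4, 255, -1.8, -0.1, 1.3, 0, 0, 0, 255, -1.2, -0.05, 0.9, 0, 0, 0, 255, 0, 0, 0, 0, 0, 0, 255, 0, 0, 0, 0, 0, 0, 255]

```text
time: 25.63
eef_pos: [512.6, -291.6, 102.6]
tool_rot: [[0.021, 0.999, 0.028], [0.613, -0.035, 0.789], [0.79, 0.001, -0.613]]
wrist_force: [0.4, -0.3, 0.7]
gripper_width: 0.39
```

Run:
```python
from h import *
status(); to([513,-287.5,86],tool(-1,-2,0,52),0)
for n in ('wrist','scene'):
    c=viewer.get_calibration(n);np.savez(n+'20.npz',**c);cv2.imwrite(f'pics/{n}20.png',viewer.grab_frame(n)[:,:,::-1])
crop('pics/scene20.png',300,190,80,70,9,'pics/scene20z.png')
```

```text
25.63 q [-52.1  55.3  64.5  31.3 102.8 -55.2] p [ 512.6 -291.6  102.6] F [ 0.4 -0.3  0.7] g 0.39
[[0.021, 0.999, 0.028], [0.613, -0.035, 0.789], [0.79, 0.001, -0.613]]
rv deg [ 0.03 -0.16  0.02] shift cur [-10.6   0.3   7.5] shift tgt axes [-10.6   0.3   7.5] world [  0.2  -0.6 -13. ]
```

View pics/scene20z.png

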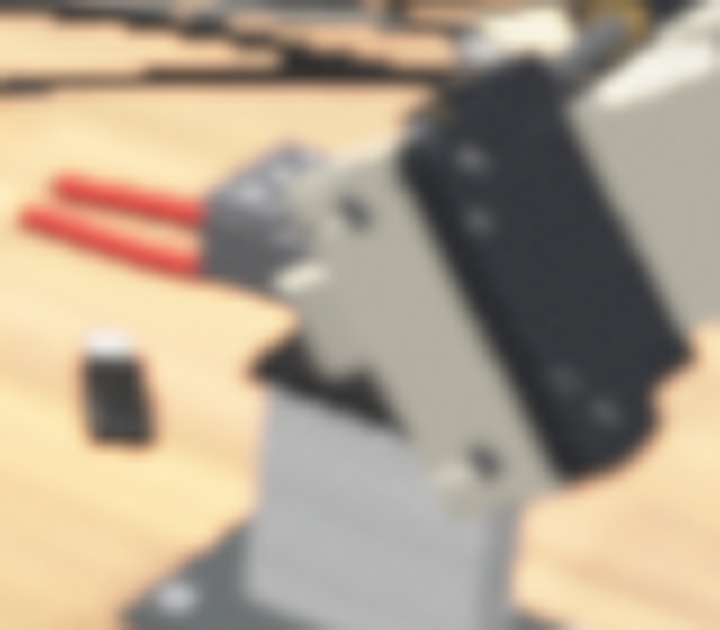

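Run:
```python
from h import *
s=arm.state();c=dict(np.load('scene20.npz'))
R=np.array(s['tool_rot']);G=s['eef_pos']+6*R[:,2]
a=np.radians(52);ex=R[:,0]*np.cos(a)+R[:,2]*np.sin(a);n=R[:,0]*np.sin(a)-R[:,2]*np.cos(a)
print(G.round(1),ex.round(3),n.round(3))
zz=lambda p:((np.array(p)-[300,190]+.5)*9-.5).round(0)
Rr=Ro.from_euler('z',-2,degrees=True).as_matrix()
print('rail corner obs 252,370',zz(proj(c,np.array([513,-287.5,0])+Rr@[-12,33,70])))
for al,o in((45,0),(43,-2),(41,0),(45,-5),(40.3,0)):
    print(al,o,'bot',zz(proj(c,G+al*ex+(o-11)*n-18*R[:,1])),'top',zz(proj(c,G+al*ex+(o+11)*n-18*R[:,1])),'fartop',zz(proj(c,G+al*ex+(o+11)*n+18*R[:,1])))
```

```text
[ 513.3 -287.7  100.6] [0.035 0.999 0.   ] [-0.003 -0.     1.   ]
rail corner obs 252,370 [243. 353.]
45 0 bot [190. 269.] top [197. 181.] fartop [284. 125.]
43 -2 bot [197. 280.] top [204. 192.] fartop [291. 136.]
41 0 bot [206. 275.] top [213. 187.] fartop [299. 130.]
45 -5 bot [189. 289.] top [196. 201.] fartop [282. 145.]
40.3 0 bot [208. 276.] top [215. 188.] fartop [302. 131.]
```

>>> carry_out:
  targets: [-0.5, 0, 0.4, 0, 0, 0, 255, -0.4, 0, 0.3, 0, 0, 0, 255, 0, 0, 0, 0, 0, 0, 255]

```text
time: 25.98
eef_pos: [512.6, -292.2, 91.4]
tool_rot: [[0.02, 0.999, 0.029], [0.615, -0.035, 0.788], [0.789, 0.002, -0.615]]
wrist_force: [-0.1, 0.0, -1.3]
gripper_width: 0.39
```

Run:
```python
from h import *
status(); to([513,-287.5,81],tool(-1,-2,0,52),0)
```

```text
25.98 q [-52.1  56.1  64.7  31.2 101.8 -55.7] p [ 512.6 -292.2   91.4] F [-0.1  0.  -1.3] g 0.39
[[0.02, 0.999, 0.029], [0.615, -0.035, 0.788], [0.789, 0.002, -0.615]]
rv deg [ 0.08 -0.05  0.06] shift cur [-5.3  0.2  4.1] shift tgt axes [-5.3  0.2  4.1] world [ 0.2 -0.  -6.7]
```

>>> carry_out:
  targets: [-0.16, 0, 0.12, 0, 0, 0, 255, 0, 0, 0, 0, 0, 0, 255]

```text
time: 26.15
eef_pos: [512.8, -292.4, 89.9]
tool_rot: [[0.02, 0.999, 0.029], [0.615, -0.035, 0.788], [0.788, 0.002, -0.615]]
wrist_force: [0.5, -0.7, -0.7]
gripper_width: 0.39
```

>>> carry_out:
  targets: [-0.16, 0, 0.12, 0, 0, 0, 255, 0, 0, 0, 0, 0, 0, 255]

```text
time: 26.32
eef_pos: [512.8, -292.4, 87.9]
tool_rot: [[0.02, 0.999, 0.029], [0.615, -0.035, 0.788], [0.788, 0.002, -0.615]]
wrist_force: [-0.5, 0.1, -0.8]
gripper_width: 0.386
```

>>> carry_out:
  targets: [-0.08, 0, 0.06, 0, 0, 0, 255, 0, 0, 0, 0, 0, 0, 255]

```text
time: 26.48
eef_pos: [512.8, -292.4, 87.0]
tool_rot: [[0.02, 0.999, 0.029], [0.615, -0.035, 0.788], [0.788, 0.002, -0.615]]
wrist_force: [-0.3, 0.3, -1.4]
gripper_width: 0.393
```

>>> carry_out:
  targets: [-0.08, 0, 0.06, 0, 0, 0, 255, 0, 0, 0, 0, 0, 0, 255]

```text
time: 26.65
eef_pos: [512.8, -292.5, 86.0]
tool_rot: [[0.02, 0.999, 0.029], [0.615, -0.035, 0.788], [0.788, 0.002, -0.615]]
wrist_force: [-0.0, 0.4, -1.3]
gripper_width: 0.39
```

Run:
```python
from h import *
c=dict(np.load('scene14.npz'))
zz=lambda p:((np.array(p)-[205,150]+.5)*6-.5).round(0)
Rr=Ro.from_euler('z',3.9,degrees=True).as_matrix();O=np.array([469.5,-85.8,0])
for n,l in dict(nearbot=(-18,-11,45),neartop=(-18,-11,135),lefttop=(-18,11,135),righttop=(18,-11,135),bolt_near=(-29.2,-34.1,8),bolt_left=(-29.2,34.1,8),bolt_right=(29.2,-34.1,8),stopnear=(-16,-11,45),stopleft=(-16,11,45)).items(): print(n,zz(proj(c,O+Rr@np.array(l,float))))
crop('pics/scene14.png',225,175,50,80,8,'pics/scene14y.png')
im=cv2.imread('pics/scene14z.png');
```

```text
nearbot [276. 454.]
neartop [276. 225.]
lefttop [224. 209.]
righttop [335. 190.]
bolt_near [311. 575.]
bolt_left [160. 518.]
bolt_right [400. 506.]
stopnear [280. 451.]
stopleft [230. 434.]
```

View pics/scene14y.png

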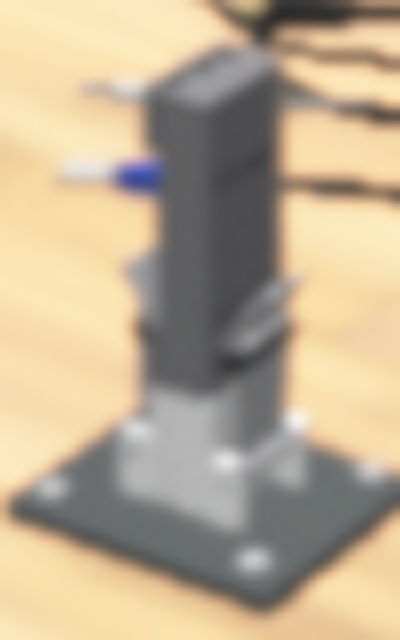

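>>> carry_out:
  targets: [-0.03, 0, 0.12, 0, 0, 0, 255, 0, 0, 0, 0, 0, 0, 255]

```text
time: 26.82
eef_pos: [512.9, -292.2, 85.9]
tool_rot: [[0.019, 0.999, 0.03], [0.615, -0.035, 0.787], [0.788, 0.003, -0.616]]
wrist_force: [-0.7, -2.7, 2.7]
gripper_width: 0.386
```

>>> carry_out:
  targets: [-0.06, 0, 0.05, 0, 0, 0, 255, 0, 0, 0, 0, 0, 0, 255]

```text
time: 26.98
eef_pos: [512.9, -292.2, 85.9]
tool_rot: [[0.019, 0.999, 0.03], [0.615, -0.035, 0.788], [0.788, 0.004, -0.615]]
wrist_force: [-2.7, -1.8, 7.9]
gripper_width: 0.386
```

>>> carry_out:
  targets: [0.03, 0, -0.03, 0, 0, 0, 255, 0, 0, 0, 0, 0, 0, 255]

```text
time: 27.15
eef_pos: [512.9, -292.2, 85.9]
tool_rot: [[0.019, 0.999, 0.03], [0.615, -0.035, 0.788], [0.788, 0.003, -0.616]]
wrist_force: [-0.6, -2.7, 6.8]
gripper_width: 0.392
```

>>> carry_out:
  targets: [0, 0, 0, 0, 0, 0, 140, 0, 0, 0, 0, 0, 0, 100, 0, 0, 0, 0, 0, 0, 40, 0, 0, 0, 0, 0, 0, 0, 0, 0, 0, 0, 0, 0, 0, 0, 0, 0, 0, 0, 0, 0, 0, 0, 0, 0, 0, 0, 0]

```text
time: 27.73
eef_pos: [512.9, -291.6, 84.7]
tool_rot: [[0.02, 0.999, 0.029], [0.615, -0.035, 0.788], [0.788, 0.002, -0.615]]
wrist_force: [0.7, 0.8, -0.2]
gripper_width: 0.834
```

Run:
```python
from h import *
status()
cv2.imwrite(f'pics/scene21.png',viewer.grab_frame('scene')[:,:,::-1])
crop('pics/scene21.png',300,190,80,70,9,'pics/scene21z.png')
```

```text
27.73 q [-52.1  56.5  64.8  31.2 101.3 -56.1] p [ 512.9 -291.6   84.7] F [ 0.7  0.8 -0.2] g 0.834
[[0.02, 0.999, 0.029], [0.615, -0.035, 0.788], [0.788, 0.002, -0.615]]
```

View pics/scene21z.png

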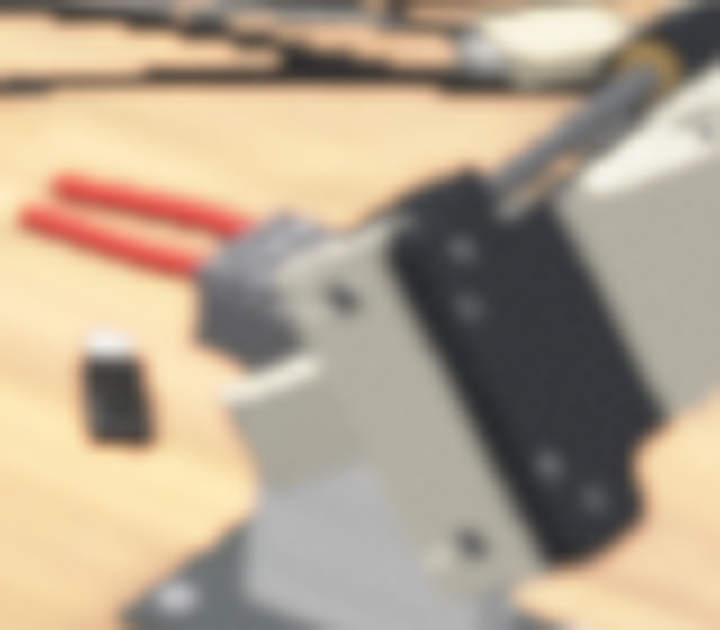

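Released and resting. I'll retreat straight back along the tool axis, then lift away and turn the tool to look down.

>>> carry_out:
  targets: [0, 0, -1, 0, 0, 0, 0, 0, 0, -2.5, 0, 0, 0, 0, 0, 0, -3, 0, 0, 0, 0, 0, 0, -3, 0, 0, 0, 0, 1.5, 0, -2, 0, 0, 0, 0, 2.4, 0, -1.9, 0, 0, 0, 0, 2.4, 0, -1.9, 0, 0, 0, 0, 2.4, 0, -1.9, 0, 0, 0, 0, 0, 0, 0, 0, -6.5, 0, 0, 0, 0, 0, 0, -6.5, 0, 0, 0, 0, 0, 0, -6.5, 0, 0, 0, 0, 0, 0, -6.5, 0, 0, 0, 0, 0, 0, -6.5, 0, 0, 0, 0, 0, 0, -6.5, 0, 0, 0, 0, 0, 0, -6.5, 0, 0, 0, 0, 0, 0, -6.5, 0, 0, 0, 0, 0, 0, 0, 0, 0, 0]

```text
invalid input
```

Run:
```python
from h import *
status()
for n in ('wrist','scene','top'):
    c=viewer.get_calibration(n);np.savez(n+'22.npz',**c);cv2.imwrite(f'pics/{n}22.png',viewer.grab_frame(n)[:,:,::-1])
crop('pics/scene22.png',300,190,80,70,9,'pics/scene22z.png')
crop('pics/top22.png',295,180,70,50,10,'pics/top22z.png')
```

```text
27.78 q [-52.1  56.5  64.8  31.2 101.3 -56.1] p [ 512.9 -291.7   84.7] F [0.9 0.9 1. ] g 0.88
[[0.02, 0.999, 0.029], [0.615, -0.035, 0.788], [0.788, 0.002, -0.615]]
```

View pics/wrist22.png

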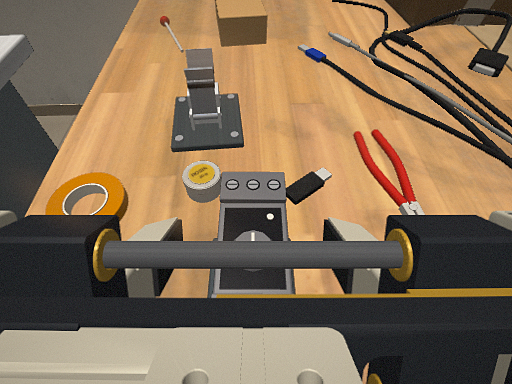

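View pics/top22z.png

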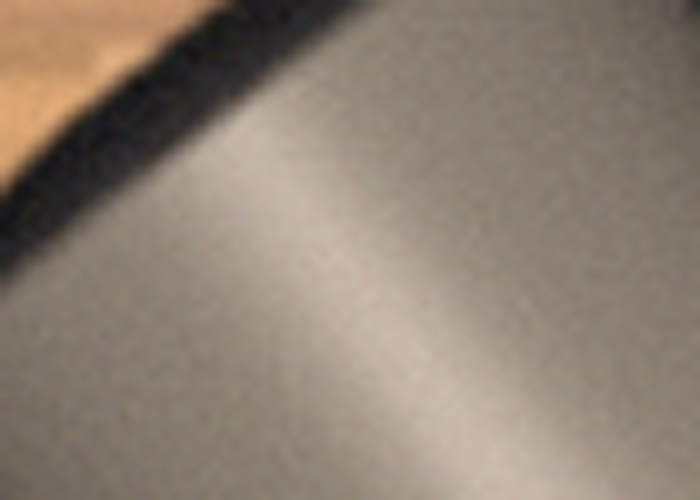

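View pics/scene22z.png

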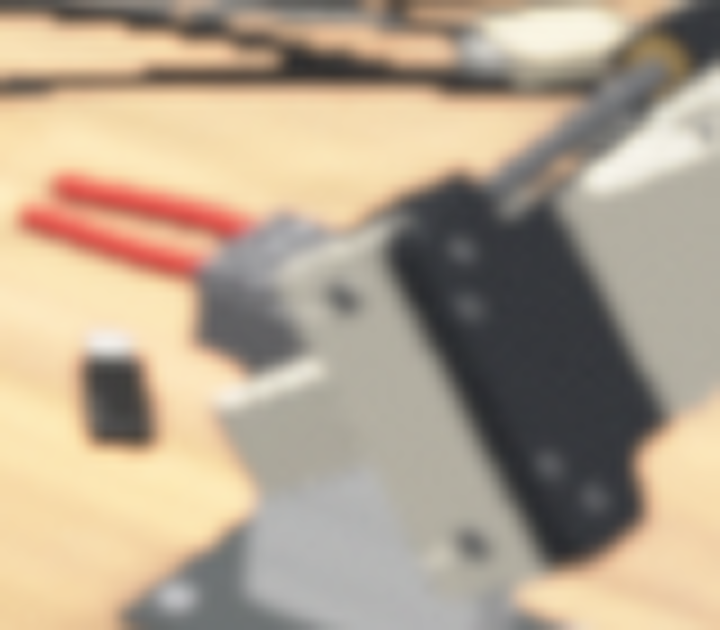

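>>> carry_out:
  targets: [0, 0, -1, 0, 0, 0, 0, 0, 0, -2.5, 0, 0, 0, 0, 0, 0, -3, 0, 0, 0, 0, 0, 0, -3, 0, 0, 0, 0, 1.5, 0, -2, 0, 0, 0, 0, 2.4, 0, -1.9, 0, 0, 0, 0, 2.4, 0, -1.9, 0, 0, 0, 0]

```text
time: 28.52
eef_pos: [509.0, -374.7, 229.6]
tool_rot: [[0.021, 0.999, 0.03], [0.614, -0.036, 0.788], [0.789, 0.002, -0.615]]
wrist_force: [0.6, 0.2, -0.6]
gripper_width: 1.0
```

>>> carry_out:
  targets: [2.5, 0, 1, 0, -6.5, 0, 0, 2.5, 0, 1, 0, -6.5, 0, 0, 2.5, 0, 0, 0, -6.5, 0, 0, 0, 0, 0, 0, -6.5, 0, 0, 0, 0, 0, 0, -6.5, 0, 0, 0, 0, 0, 0, -6.5, 0, 0, 0, 0, 0, 0, -6.5, 0, 0, 0, 0, 0, 0, -6.5, 0, 0, 0, 0, 0, 0, 0, 0, 0]

```text
time: 29.27
eef_pos: [512.5, -303.9, 271.1]
tool_rot: [[0.032, 0.999, 0.005], [0.999, -0.032, -0.004], [-0.004, 0.005, -1.0]]
wrist_force: [0.9, 0.3, 0.1]
gripper_width: 0.997
```

Run:
```python
from h import *
status()
for n in ('wrist','scene','top'):
    c=viewer.get_calibration(n);np.savez(n+'23.npz',**c);cv2.imwrite(f'pics/{n}23.png',viewer.grab_frame(n)[:,:,::-1])
crop('pics/scene23.png',300,190,80,70,9,'pics/scene23z.png')
crop('pics/top23.png',295,180,70,50,10,'pics/top23z.png')
```

```text
29.27 q [-38.   26.2  74.   -0.   79.5 -36.2] p [ 512.5 -303.9  271.1] F [0.9 0.3 0.1] g 0.997
[[0.032, 0.999, 0.005], [0.999, -0.032, -0.004], [-0.004, 0.005, -1.0]]
```

View pics/wrist23.png

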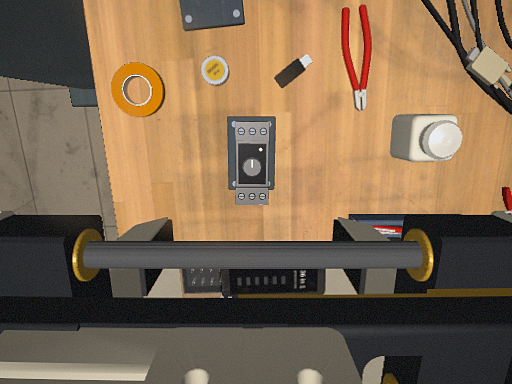

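View pics/top23z.png

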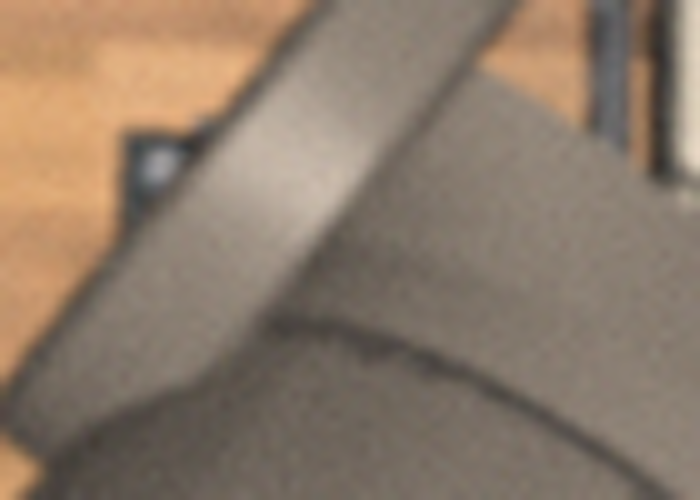

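View pics/scene23z.png

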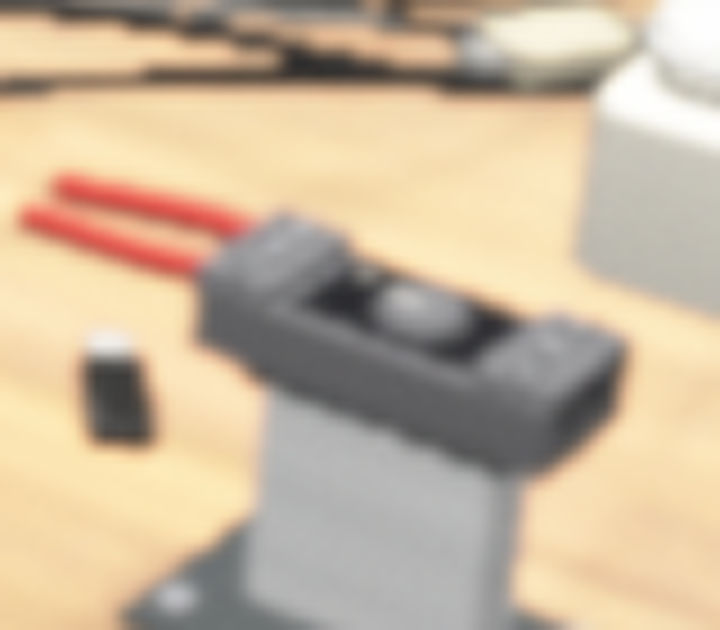

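Run:
```python
from h import *
crop('pics/wrist23.png',215,105,75,110,7,'pics/wrist23z.png')
```

```text
(no output)
```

View pics/wrist23z.png

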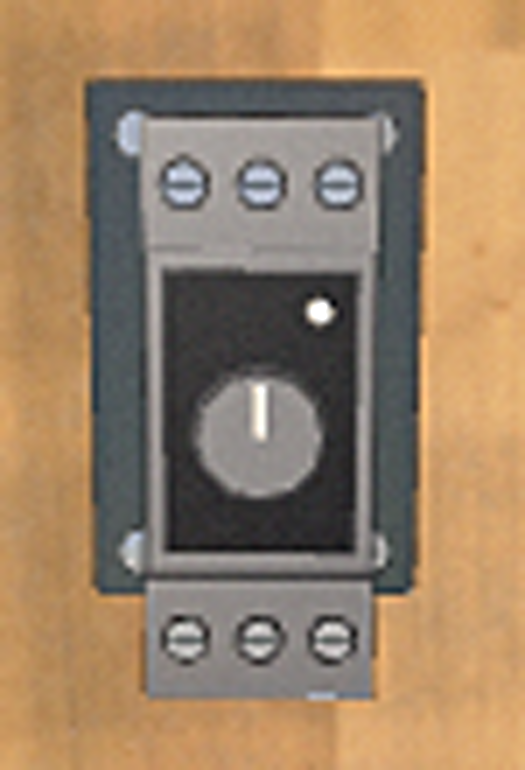

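Run:
```python
from h import *
c=dict(np.load('wrist23.npz'))
Z=lambda p:((p[0]+.5)/7-.5+215,(p[1]+.5)/7-.5+105)
def show(n,pts,z):
    P=np.array([onplane(c,*Z(p),z)[:2] for p in pts]);print(n,P.round(1).tolist(),P.mean(0).round(1),[np.linalg.norm(P[i]-P[(i+1)%len(P)]).round(1) for i in range(len(P))])
    d=P[0]+P[1]-P[2]-P[3];print('  yaw',np.degrees(np.arctan2(-d[0],d[1])).round(2)); d=P[1]+P[2]-P[0]-P[3];print('  yawx',np.degrees(np.arctan2(d[1],d[0])).round(2))
show('module top',[(143,119),(380,119),(375,698),(149,698)],92)
show('plate',[(87,82),(424,82),(411,593),(98,593)],6)
show('screws',[(184,186),(338,185),(332,641),(186,641)],92)
print('dial',onplane(c,*Z((260,435)),90))
# old module/rest relation with wrist2: module 513.4,-288.9 plate 513.2,-289.2
cs=dict(np.load('scene23.npz'));zz=lambda p:((p[0]+.5)/9-.5+300,(p[1]+.5)/9-.5+190)
# module bottom near corners & rail corners on z=70
for n,p in dict(mL=(202,338),mR=(545,475),rL=(262,385),rR=(515,478)).items(): print(n,onplane(cs,*zz(p),70).round(1))
for n,X in dict(mL=(-18,45,70),mR=(-18,-45,70),mRf=(18,-45,70),rR=(-12,-33,70)).items():
    p=proj(cs,np.array([513,-287.5,0])+Ro.from_euler('z',-2,degrees=True).as_matrix()@np.array(X,float));print('pred',n,((p-[300,190]+.5)*9-.5).round())
```

```text
module top [[498.0, -244.4], [532.9, -245.5], [530.5, -334.5], [494.9, -333.4]] [ 514.1 -289.5] [np.float64(34.9), np.float64(89.0), np.float64(35.7), np.float64(89.0)]
  yaw -1.76
  yawx -1.84
plate [[483.3, -239.0], [546.3, -240.9], [542.5, -339.5], [480.3, -337.4]] [ 513.1 -289.2] [np.float64(63.0), np.float64(98.6), np.float64(62.2), np.float64(98.5)]
  yaw -1.97
  yawx -1.83
screws [[503.7, -254.3], [526.5, -254.9], [524.0, -325.0], [501.1, -324.2]] [ 513.8 -289.6] [np.float64(22.8), np.float64(70.2), np.float64(22.9), np.float64(70.0)]
  yaw -2.07
  yawx -1.65
dial [ 513.72948634 -292.32921588   90.        ]
mL [ 502.3 -243.4   70. ]
mR [ 497.4 -330.9   70. ]
rL [ 492.6 -264.6   70. ]
rR [ 492.3 -326.4   70. ]
pred mL [183. 346.]
pred mR [541. 484.]
pred mRf [620. 417.]
pred rR [504. 454.]
```

Run:
```python
from h import *
a=cv2.imread('pics/scene0.png').astype(int);b=cv2.imread('pics/scene23.png').astype(int)
for n,(x,y,w,h) in dict(tin=(278,236,22,24),usb=(306,226,16,16),tape=(247,260,38,32),box=(160,178,58,34),cutter=(300,206,24,16),clip=(225,203,54,50)).items():
    print(n,np.abs(a-b)[y:y+h,x:x+w].mean().round(1))
print(arm.state()['wrist_force'].round(1),arm.state()['time']); arm.sign_off()
```

```text
tin 0.4
usb 1.0
tape 0.4
box 0.4
cutter 0.6
clip 0.4
[ 0.4  0.3 -0.7] 29.4167
the job is handed in; nothing more can be done
```

The timer module now lies along the rest with its dial and screw terminals facing up, and the job was handed in at 29.4 s.

I stood it on end in the clip, let go, took it again from the other side and laid it back. The first approach to the clip would have gone past a joint limit. I lifted away and went in from the opposite side instead.

**Last checks:**
- **Centring:** the module is within about 1 mm of the rest's centre, and its angle matches the rest's to about 0.2°.
- **Other things:** the tin, USB stick, tape, carton, cutter and clip look the same in before and after pictures.
- **Robot:** it was well clear, open, with no contact force.

**What did not fully agree:**
- **Clip force:** I did not feel the leaves' 6–16 N entry push in the readings taken after each step. There was only a short 19 N peak at the stop, settling to 5 N. The pictures show the module between the leaves, and its height fits it sitting on the stop.
- **Camera positions:** the top and wrist cameras differed by about 2 mm in y. For the final check I compared the module and the rest within one wrist picture.
- **Position in the grip:** a wrist view of the end edge suggested the module sat about 4 mm off along its length, but where it came to rest after release did not bear that out.

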